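# Clamp a plane iron in its holding block with a one-hand clamp

### The job

Take the plane iron out of the dark rack and stand it, tail down, in the slot of the pale wooden holding block on the clamp, fully home, and let go of it; then pump the clamp's trigger (do not push the jaw or rod itself) until the jaw presses the block firmly against the tail jaw, about 8 to 20 N, never crushing it with more than 25 N. Finish while still holding the trigger squeezed, as the clamp springs back if you let go, and leave the planes and the hammer alone.

Things in the scene. Friction and masses are not known exactly. Their poses are not given: they have to be found in the camera images.
- iron: Steel plane iron with cap iron screwed on, 0.3-0.43 kg, upright in the rack's slot, tail down. Plate 50 mm wide (own y), 5 thick (own x, -2.5 to 2.5), 130 tall (own z). Darker cap iron, 48 wide, 4 thick, on its +x face from 46 to 128 mm up: 9 mm thick together. Flat screw head 62 mm up on the cap. Origin: middle of the tail (bottom edge). The lowest 46 mm, bare plate, goes into the slots.
- iron_grip (a point): Point 108 mm above the iron's tail in the middle of the 9 mm thickness (own x +2 mm), a good place to pinch it from above across its thickness (own x axis). Axes as the iron's. Loose in a slot, the iron leans up to 0.08 rad.
- rack: Low dark wooden rack fixed to the bench, left or right of the clamp, 70 (own x) x 90 (y) x 42 mm tall, with one slot in its top, 8 x 54 mm and 30 mm deep, where the iron starts. Origin: centre of its underside.
- block: Loose pale wooden holding block, 70 mm (own x, between the jaws) x 90 (own y) x 65 tall, 0.36-0.54 kg, on the clamp's board, 1 to 18 mm clear of the tail jaw, its x nearly along the clamp's x. Origin: centre of its underside. In its top a slot 8 mm wide (own x), 54 long (own y), 40 deep, 3 mm bevel at the mouth. The iron fits either way round.
- block_hole0 (a point): Centre of the slot's mouth in the top face of the holding block, 65 mm above the block's underside. Axes as the block's. With the iron fully home its tail is 40 mm below this point.
- clamp: One-hand clamp on a plywood board (420 x 120 x 18 mm) fixed to the bench. Origin: centre of the board's underside; x = the way the rod pushes. Grey housing x -108 to -24, 48 mm wide, 88 mm high, with an upright fixed wooden grip (x -102 to -86, 22 mm wide, top at 152 mm) and, on its +x side, the steel trigger.
- trigger_bar: The trigger: upright steel bar 10 mm thick, 20 wide, hinged at clamp x -60 mm, 80 mm above the bench (this origin), reaching 70 mm up. At rest it leans 0.19 rad towards the jaw. Squeeze it towards the wooden grip (clamp -x): at 48 mm above the hinge grip and trigger together measure 56 mm at rest, 38 mm fully squeezed.
- squeeze_point (a point): Fixed on the clamp, x -82 mm, 128 mm above the bench: about the middle of grip and trigger when squeezed. Axes as the clamp's. With fingers from above centred here and closing along clamp x, the trigger's front at rest is 36 mm to +x (40 at its top), the grip's back 20 mm to -x: an opening of 85 mm clears both, and closing to 37 mm is a full squeeze.
- trigger (a joint): Trigger angle, rad: 0 at rest, 0.38 fully squeezed; a spring returns it (3 N at its top). A squeeze pushes the toothed rod by a pawl, 39 mm per rad; tooth pitch 12 mm, so a full squeeze and full release gains 12 mm, a half one nothing (the first 2 to 15). Needs 8 N at its top while the jaw is free, 14 to 25 N at a press of 8 to 20 N.
- rod (a joint): How far the rod is out, m, 0 to 0.065, growing towards the block: the unpressed jaw face is at clamp x = 63 mm + this. A friction brake holds the rod against 6 N only: when the trigger is let go, a harder press springs back to 6 N or less.
- rod_bar: The square toothed steel rod, 12 x 12 mm, 50 mm above the bench along clamp x, with a flange behind the jaw's spring. Origin: 63 mm behind the unpressed jaw face. Axes as the clamp's.
- tail_jaw: The clamp's grey tail jaw, locked where it stands by its screw, 25 mm thick, 100 wide, top 73 mm above the bench. Origin: middle of the lower edge of the face that looks at the block, 18 mm above the bench, at clamp x 169.5 to 178.5 mm. Axes as the clamp's.
- jaw_face: The moving jaw: rubber-faced plate 8 mm thick, 56 mm wide, 25 to 77 mm above the bench, on the end of the rod. Origin: on the face that meets the block. Axes as the clamp's.
- cushion (a joint): Travel of the spring behind the jaw face, m: 0 when the jaw touches nothing, up to 0.019. 2 N per mm: the press on the block in N is 2000 times this.
- jack_plane: Bystander: metal bench plane with wooden knob and handle, 240 x 62 x 85 mm, on the other side of the clamp from the rack. Origin: centre of the sole.
- block_plane: Bystander: smaller metal plane, 160 x 50 x 85 mm, beyond the clamp. Origin: centre of the sole.
- hammer: Bystander: hammer lying on the bench beyond the clamp.
Not all that is in view belongs to the job. Of the things shaped like the iron, the steel one is meant.

How it is judged (in metres and radians):
On the way, in this order (a step that is already met when the one before it is completed fails the run):
1. the iron stands fully home in the block's slot, let go, with the jaw not yet at the block (z of iron in the frame of block_hole0 below -0.035 m and horizontal distance between iron and block_hole0 below 0.006 m and angle between the z axis of iron and the z axis of block, either way round below 0.12 rad and angle between iron's own z axis and vertical below 0.14 rad and contact force between the fingers and iron below 0.1 N and contact force between jaw_face and block below 0.1 N), for 0.2 s.
2. the jaw, pumped by the trigger, presses the block while the trigger is held (contact force between jaw_face and block above 7 N and contact force between the fingers and trigger_bar above 2 N and value of joint trigger above 0.03 rad), for 0.2 s.
At the end, for the whole second after the job is handed in: Iron untouched in the block's slot, 35 of 40 mm deep or more, within 6 mm and 0.12 rad of it; block upright on the board, pressed on the tail jaw; moving jaw presses it with 7 to 22 N; fingers push the trigger with over 2 N, trigger over 0.03 rad; rod and iron still (all of step 2 and z of iron in the frame of block_hole0 below -0.035 m and horizontal distance between iron and block_hole0 below 0.006 m and angle between the z axis of iron and the z axis of block, either way round below 0.12 rad and angle between iron's own z axis and vertical below 0.14 rad and angle between block's own z axis and vertical below 0.06 rad and z of block in the frame of clamp below 0.022 m and x of block in the frame of clamp above 0.12 m and y of block in the frame of clamp between -0.02 and 0.02 m and contact force between jaw_face and block below 22 N and contact force between block and tail_jaw above 0.5 N and contact force between the fingers and iron below 0.1 N and linear speed of iron below 0.02 m/s and velocity of joint rod between -0.003 and 0.003 m/s); the arm keeps its last pose, push and grip.
It fails at once if the block is crushed: jaw presses with over 26 N (contact force between jaw_face and block above 26 N).
It fails at once if the robot pushes the jaw or rod directly (contact force between any of the fingers, the arm and jaw_face above 2 N or contact force between any of the fingers, the arm and rod_bar above 2 N).
It fails at once if the jack plane is disturbed (distance of jack_plane from where it was at the start of the episode above 0.015 m).
It fails at once if the block plane is disturbed (distance of block_plane from where it was at the start of the episode above 0.015 m).
It fails at once if the hammer is disturbed (distance of hammer from where it was at the start of the episode above 0.015 m).
It also fails if it takes over 72 s, if anything falls off the work surface, if the arm or the gripper's body presses on something with over 40 N, if the wrist force passes 120 N, or if a joint passes its speed limit or range.

### The arm

A 7-joint arm with a two-finger parallel gripper is mounted at the origin on the work surface. World frame = base frame: x ahead of the robot, y to its left, z up, the work surface at z = 0. Lengths are in m, angles in degrees, forces in N, time in s.
With the tool pointing down it reaches from about 0.425 to 0.875 m from the base axis. Payload 4.7 kg.
Tool frame: the origin (TCP) lies midway between the tips of the shut fingers; the grasp point (between the pads) lies 19 mm behind it (env.grip_point_offset is the distance from the TCP to the grasp point, in m); z points along the fingers, y is the line along which they close (so a half turn about z gives the same grasp; the last joint's range is limited). The gripper opens to 87 mm and grips with 3 to 60 N. Pads are 19 mm wide; open, the fingers measure 117 mm over their backs; the gripper's body (75 mm by 190 mm) begins 51 mm behind the grasp point.
Start: joints at [-74.364, 18.392, -4.016, 83.108, 1.295, 78.541, -3.26], TCP at [0.166, 0.628, 0.223] pointing down, gripper open.
Joint ranges: [-163.93, 163.93], [-17.29, 119.83], [-79.2, 71.16], [3.27, 140.29], [-89.18, 269.18], [5.43, 117.66], [-154.24, 154.24]. Speed limits (degrees/s): [147.25, 147.25, 180, 180, 180, 180, 180].

### API

Orientations are given as [roll, pitch, yaw] about the fixed x, y, z axes, in that order (R = Rz(yaw) Ry(pitch) Rx(roll)).
In Python, from cell import env gives the robot as it stands.
- The arm moves only by the shell command python3 -m jog 'ROWS' [FORCE]. ROWS is JSON, a list of rows, each a list of 7 numbers: the shift along the tool's x, y, z in m, then the turn, a rotation vector about the tool's x, y, z in rad, then the finger opening in m, from 0 to 0.087. A call has 1 to 12 rows; each row shifts and turns the commanded pose from where the row before left it, along the tool's axes as they then stand; what a row does not reach is not made up. A row lasts 1/12 s, in which the tool goes at most 41.7 mm and 7.16 degrees, less where a joint would pass 70% of its speed; a pose out of reach is approached as far as the arm can. A call is refused whole if a number of a shift passes 0.0417 or a number of a turn 0.125, either way. A call with a gripper value outside its range is refused whole. The fingers move at their own pace and stop on an object; FORCE is the grip in N (left out, the last holds). Time passes only in rows, so rows that do not move let the fingers close. It gives the time, the measured TCP pose, the force, the opening and the grip force at its end, in the units of the state.
- env.get_obs(): the state, without advancing time (a new reading comes with each control period).
- env.read_camera(name): name is "scene" or "top" or "wrist"; returns the picture (384x512x3 uint8, blue, green, red); there is no depth.
- env.get_calibration(name): a dict with "fov_y" (degrees; the focal length in pixels is half the picture's height over the tangent of half this angle, whatever the lens; pixels are square), "cx", "cy" (the principal point, pixels), "pose" (4x4, takes a point from camera to world coordinates). Camera axes: x right, y up, looking along -z (the intrinsics and any distortion apply to the point x, -y, -z); pixel columns grow to the right and rows downward; lengths in m; the calibration is good to about 2 mm. A picture is of the moment at which its call begins: read the wrist's pose just before it. get_calibration takes no time and is no camera call; for the wrist camera it gives the pose at the moment of the call.
- env.sign_off(): hands the job in; it is judged then, once.
The state is a dict: "time_s": time; "qpos": joint angles; "joint_velocities": joint speeds; "effort": joint torques, N m; "tool_pos": TCP position; "tool_rot": TCP orientation; "force": force on the tool from outside, world axes, zero at the start; "wrist_torque": the same for the moment, N m; "grip_width": finger opening in m; "grasp_force": force on a finger pad.
Only numpy, scipy, OpenCV 4.12 (cv2) and the standard library are available. Lean on these libraries where they do the work, as an engineer would, in place of code of your own. Each camera call takes 0.05 s, during which the arm holds its last target. There are 200 camera calls.

## Working session

There is one attempt and no reset: what is moved stays moved. The work goes in short steps, Python scripts to look and compute and a shell command to move; the robot and the scene stay as the last step left them, time stands still between calls to the robot, and variables do not carry over. Pictures are saved under pics/ and viewed, at most 10 in all, crops included, and the job is handed in when it is done.

```bash
ls; mkdir -p pics; python3 - <<'E'
from cell import env
import cv2,numpy as np
for n in ["scene","top"]:
    im=env.read_camera(n); cv2.imwrite(f"pics/{n}0.png",im)
    c=env.get_calibration(n); print(n,c)
o=env.get_obs(); print(o["tool_pos"],o["tool_rot"],o["time_s"],o["force"])
E
```

```text
pics
scene {'fov_y': 52.92404845160445, 'cx': 254.572854002605, 'cy': 187.91518942020198, 'pose': array([[ 0.38386139, -0.69970668,  0.60254543,  1.18388764],
       [ 0.92321893,  0.30340671, -0.23582023, -0.29088974],
       [-0.01781134,  0.64680363,  0.76244857,  0.91063076],
       [ 0.        ,  0.        ,  0.        ,  1.        ]])}
top {'fov_y': 44.6968334280127, 'cx': 258.54712637674254, 'cy': 190.53614158672616, 'pose': array([[-0.00501141,  0.9861871 , -0.16555934,  0.26432057],
       [-0.99998374, -0.00449192,  0.00351207, -0.02904241],
       [ 0.00271987,  0.16557425,  0.98619358,  1.59031499],
       [ 0.        ,  0.        ,  0.        ,  1.        ]])}
[0.16627903 0.62783644 0.22155141] [-1.79898449e+02  5.94643897e-03  1.65173163e+02] 0.1 [ 0.13228126 -0.08614524 -0.08785488]
```

View pics/scene0.png

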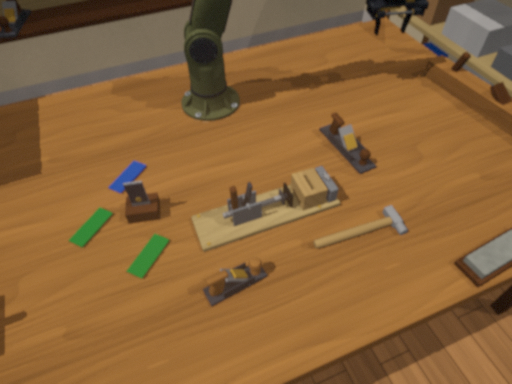

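View pics/top0.png

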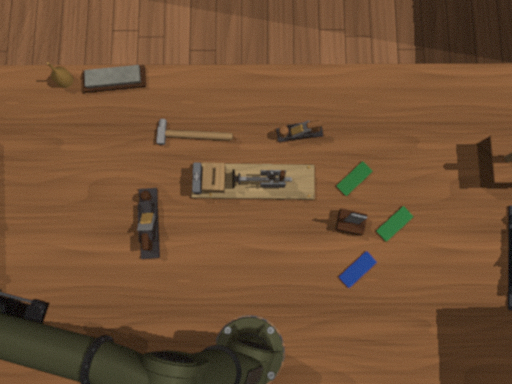

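```bash
cat > h.py <<'E'
from cell import env
import cv2,numpy as np
from scipy.spatial.transform import Rotation as Ro
def ray(c,p):
    f=192/np.tan(np.radians(c["fov_y"]/2)); P=np.asarray(c["pose"])
    d=P[:3,:3]@np.array([(p[0]-c["cx"])/f,-(p[1]-c["cy"])/f,-1.]); return P[:3,3],d/np.linalg.norm(d)
def plane(c,p,z):
    o,d=ray(c,p); return o+d*(z-o[2])/d[2]
def tri(l):
    A=0;b=0
    for c,p in l:
        o,d=ray(c,p);M=np.eye(3)-np.outer(d,d);A=A+M;b=b+M@o
    return np.linalg.solve(A,b)
def proj(c,X):
    f=192/np.tan(np.radians(c["fov_y"]/2)); P=np.asarray(c["pose"])
    q=P[:3,:3].T@(np.asarray(X)-P[:3,3]); return np.array([c["cx"]+f*q[0]/-q[2],c["cy"]-f*q[1]/-q[2]])
def tool():
    o=env.get_obs(); return np.array(o["tool_pos"]),Ro.from_euler("xyz",o["tool_rot"],degrees=True)
def delta(pos,rpy):  # shift in tool axes, rotvec deg in tool axes
    p,R=tool(); T=Ro.from_euler("xyz",rpy,degrees=True)
    print("shift",np.round(R.inv().apply(np.array(pos)-p),4),"turn",np.round((R.inv()*T).as_rotvec(),4))
E
python3 - <<'E'
from h import *
c=env.get_calibration("top");s=env.get_calibration("scene")
np.set_printoptions(precision=4,suppress=True)
print("board corners",[plane(c,p,.018)[:2] for p in [(315,164),(315,199),(192,199),(192,163)]])
print("rack",plane(c,(351,222),.042), "iron top",plane(c,(361,216),.14), tri([(c,(361,216)),(s,(135,184))]))
print("block",plane(c,(212,178),.083), tri([(c,(213,178)),(s,(315,180))]))
w=env.get_calibration("wrist");p,R=tool();P=w["pose"]
print("wrist cam in tool",R.inv().apply(P[:3,3]-p),(R.inv().as_matrix()@P[:3,:3]),w["fov_y"])
delta((.5,-.33,.36),(180,0,165))
E
```

```text
board corners [array([ 0.6202, -0.2297]), array([ 0.4982, -0.2267]), array([0.5001, 0.1919]), array([0.6256, 0.1942])]
rack [ 0.4167 -0.3415  0.042 ] iron top [ 0.4257 -0.3537  0.14  ] [ 0.4273 -0.3473  0.1341]
block [0.5598 0.1184 0.083 ] [0.5653 0.1256 0.0794]
wrist cam in tool [ 0.0841 -0.0005 -0.1632] [[ 0.0005  0.9527  0.3039]
 [ 1.     -0.0005  0.0001]
 [ 0.0003  0.3039 -0.9527]] 69.96350886050037
shift [-0.5677 -0.8408 -0.1369] turn [-0.0018  0.0001  0.003 ]
```

```bash
python3 -m jog '[[-0.0248,-0.0208,-0.0076,0,0,0,0.08],[-0.0248,-0.0208,-0.0076,0,0,0,0.08],[-0.0248,-0.0208,-0.0076,0,0,0,0.08],[-0.0248,-0.0208,-0.0076,0,0,0,0.08],[-0.0248,-0.0208,-0.0076,0,0,0,0.08],[-0.0248,-0.0208,-0.0076,0,0,0,0.08],[-0.0248,-0.0208,-0.0076,0,0,0,0.08],[-0.0248,-0.0208,-0.0076,0,0,0,0.08],[-0.0248,-0.0208,-0.0076,0,0,0,0.08]]' 
python3 -m jog '[[-0.0248,-0.0208,-0.0076,0,0,0,0.08],[-0.0248,-0.0208,-0.0076,0,0,0,0.08],[-0.0248,-0.0208,-0.0076,0,0,0,0.08],[-0.0248,-0.0208,-0.0076,0,0,0,0.08],[-0.0248,-0.0208,-0.0076,0,0,0,0.08],[-0.0248,-0.0208,-0.0076,0,0,0,0.08],[-0.0248,-0.0208,-0.0076,0,0,0,0.08],[-0.0248,-0.0208,-0.0076,0,0,0,0.08],[-0.0248,-0.0208,-0.0076,0,0,0,0.08],[0,0,0,0,0,0,0.08],[0,0,0,0,0,0,0.08]]' 
python3 - <<'E'
from h import *
import pickle
c=env.get_calibration("wrist");im=env.read_camera("wrist");cv2.imwrite("pics/w1.png",im);pickle.dump((c,im),open("w1.pkl","wb"));print(tool()[0],env.get_obs()["qpos"])
E
```

```text
time_s: 0.85
tool_pos: [0.3348, 0.3886, 0.291]
tool_rot: [-180.0, -0.0, 165.2]
force: [-0.4, 0.3, 0.2]
grip_width: 0.0804
grasp_force: 0.0
time_s: 1.77
tool_pos: [0.503, 0.15, 0.3594]
tool_rot: [-180.0, 0.0, 164.9]
force: [-0.5, 0.1, -1.1]
grip_width: 0.0801
grasp_force: 0.0
[0.50199886 0.15203104 0.35900465] [-42.45348345   0.682622    23.10992079  88.21309655  -0.30216939
  91.19361521  55.7500343 ]
```

View pics/w1.png

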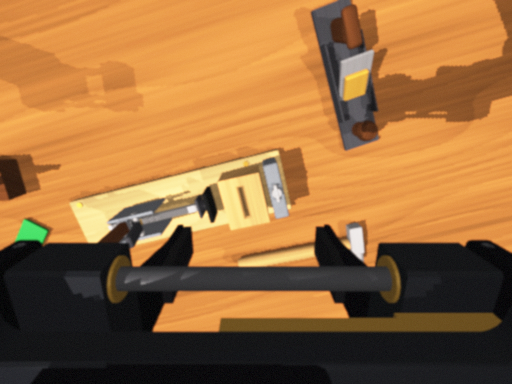

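```bash
python3 -m jog '[[-0.0104,-0.0386,0,0,0,0,0.08],[-0.0104,-0.0386,0,0,0,0,0.08],[-0.0104,-0.0386,0,0,0,0,0.08],[-0.0104,-0.0386,0,0,0,0,0.08],[-0.0104,-0.0386,0,0,0,0,0.08],[-0.0104,-0.0386,0,0,0,0,0.08],[-0.0104,-0.0386,0,0,0,0,0.08],[-0.0104,-0.0386,0,0,0,0,0.08],[-0.0104,-0.0386,0,0,0,0,0.08],[-0.0104,-0.0386,0,0,0,0,0.08],[-0.0104,-0.0386,0,0,0,0,0.08],[-0.0104,-0.0386,0,0,0,0,0.08]]' 
python3 -m jog '[[0,0,0,0,0,0,0.08],[0,0,0,0,0,0,0.08],[0,0,0,0,0,0,0.08]]' 
python3 - <<'E'
from h import *
import pickle
c=env.get_calibration("wrist");im=env.read_camera("wrist");pickle.dump((c,im),open("w2.pkl","wb"))
cv2.imwrite("pics/w2.png",cv2.resize(im,(768,576)))
E
```

```text
time_s: 2.82
tool_pos: [0.5051, -0.3268, 0.3588]
tool_rot: [179.9, -0.0, 165.4]
force: [0.3, 0.6, 0.3]
grip_width: 0.0802
grasp_force: 0.0
time_s: 3.07
tool_pos: [0.505, -0.3256, 0.3584]
tool_rot: [179.9, -0.1, 165.3]
force: [-0.0, -0.4, 0.9]
grip_width: 0.0799
grasp_force: 0.0
```

View pics/w2.png

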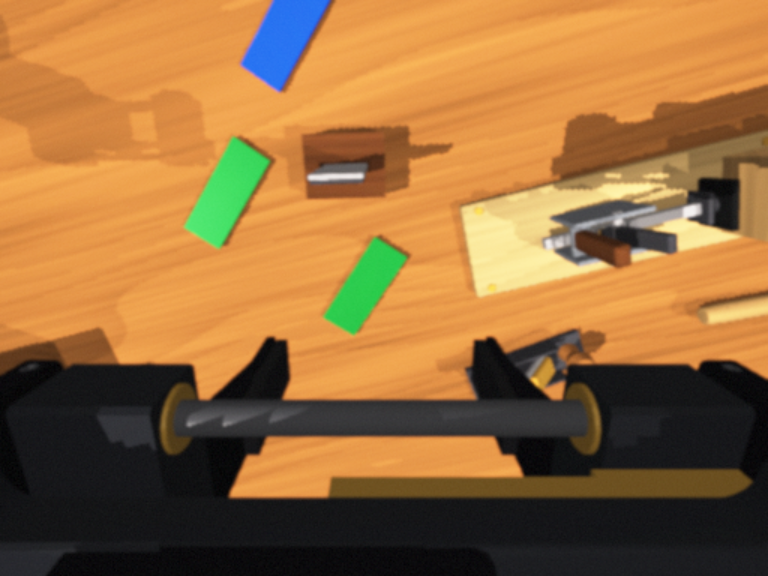

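```bash
python3 - <<'E'
from h import *
import pickle
np.set_printoptions(precision=4,suppress=True)
c,im=pickle.load(open("w2.pkl","rb"))
crop=im[80:145,190:275]; g=cv2.cvtColor(im,cv2.COLOR_BGR2HSV)
m=((g[...,1]<70)&(g[...,2]>90)).astype(np.uint8); m[:80]=0;m[145:]=0;m[:,:190]=0;m[:,280:]=0
k=cv2.findContours(m,0,2)[0]; k=max(k,key=cv2.contourArea); r=cv2.minAreaRect(k); print(r)
b=cv2.boxPoints(r); print([plane(c,p,.142) for p in b], plane(c,r[0],.142))
print("rack c",[plane(c,(x/1.5,y/1.5),.042) for x,y in [(304,134),(383,129),(385,195),(308,199)]])
print(env.get_obs()["qpos"])
E
```

```text
((224.03102111816406, 115.30650329589844), (12.606063842773438, 38.31782150268555), 87.79740142822266)
[array([ 0.4127, -0.3682,  0.142 ]), array([ 0.4237, -0.3187,  0.142 ]), array([ 0.4394, -0.3223,  0.142 ]), array([ 0.4283, -0.3725,  0.142 ])] [ 0.426  -0.3454  0.142 ]
rack c [array([ 0.3784, -0.3782,  0.042 ]), array([ 0.3953, -0.2935,  0.042 ]), array([ 0.4639, -0.309 ,  0.042 ]), array([ 0.4459, -0.3952,  0.042 ])]
[-10.3395  13.9308  50.5867  78.5631 -10.8095  92.5279 114.3236]
```

```bash
python3 -m jog '[[0,0,0,0,0,-0.1236,0.08],[0,0,0,0,0,-0.1236,0.08],[0,0,0,0,0,-0.1236,0.08],[0,0,0,0,0,-0.1236,0.08],[0,0,0,0,0,-0.1236,0.08],[0,0,0,0,0,-0.1236,0.08],[0,0,0,0,0,-0.1236,0.08],[0,0,0,0,0,-0.1236,0.08],[0,0,0,0,0,-0.1236,0.08],[0,0,0,0,0,-0.1236,0.08],[0,0,0,0,0,-0.1236,0.08],[0,0,0,0,0,-0.1236,0.08]]' 
python3 -m jog '[[0,0,0,0,0,-0.1236,0.06],[-0.0146,0.0244,0.0193,0,0,0,0.06],[-0.0146,0.0244,0.0193,0,0,0,0.06],[-0.0146,0.0244,0.0193,0,0,0,0.06],[0,0,0,0,0,0,0.06],[0,0,0,0,0,0,0.06],[0,0,0,0,0,0,0.06]]' 
python3 - <<'E'
from h import *
import pickle
c=env.get_calibration("wrist");im=env.read_camera("wrist");pickle.dump((c,im),open("w3.pkl","wb"))
cv2.imwrite("pics/w3.png",cv2.resize(im,(768,576)))
print(env.get_obs()["qpos"])
E
```

```text
time_s: 4.12
tool_pos: [0.5068, -0.3241, 0.3257]
tool_rot: [176.7, -2.6, -140.6]
force: [0.2, -1.0, -0.8]
grip_width: 0.08
grasp_force: 0.0
time_s: 4.7
tool_pos: [0.486, -0.2398, 0.2643]
tool_rot: [176.0, -3.1, -138.2]
force: [0.9, -0.2, -0.8]
grip_width: 0.0604
grasp_force: 0.0
[ 55.46159297  10.98383572 -37.29669743  89.77257927   7.31633427
  86.47544475 149.25673581]
```

View pics/w3.png

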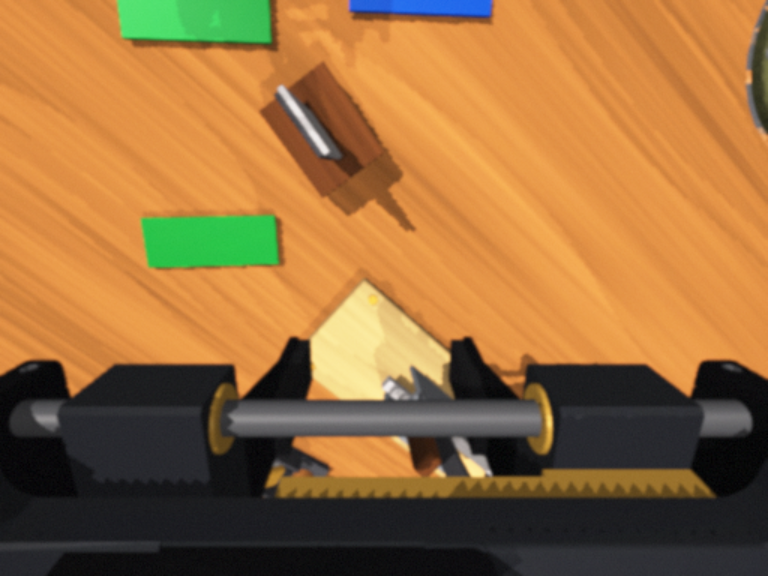

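```bash
python3 - <<'E'
from h import *
p,R=tool(); print(p,R.as_euler("xyz",degrees=True)); delta(p,(180,0,-138.2))
E
```

```text
[ 0.48609816 -0.24074282  0.26445593] [ 176.0368205    -3.05864928 -138.25309385]
shift [0. 0. 0.] turn [ 0.0692 -0.0533 -0.0028]
```

```bash
python3 -m jog '[[0,0,0,0.0692,-0.0533,0,0.06],[0,0,0,0,0,0.12,0.06],[0,0,0,0,0,0.12,0.06],[0,0,0,0,0,0.12,0.06],[0,0,0,0,0,0.12,0.06],[0,0,0,0,0,0.12,0.06],[0,0,0,0,0,0.12,0.06],[0,0,0,0,0,0.12,0.06],[0,0,0,0,0,0.12,0.06],[0,0,0,0,0,0.12,0.06],[0,0,0,0,0,0.12,0.06],[0,0,0,0,0,0.12,0.06]]' 
python3 -m jog '[[0,0,0,0,0,0.12,0.06],[0,0,0,0,0,0.12,0.06],[0,0,0,0,0,0.12,0.06],[0,0,0,0,0,0.12,0.06],[0,0,0,0,0,0.12,0.06],[0,0,0,0,0,0.12,0.06],[0,0,0,0,0,0.12,0.06],[0,0,0,0,0,0.12,0.06],[0,0,0,0,0,0.12,0.06],[0,0,0,0,0,0.12,0.06],[0,0,0,0,0,0,0.06],[0,0,0,0,0,0,0.06]]' 
python3 - <<'E'
from h import *
print(env.get_obs()["qpos"]); delta((.408,-.425,.27),(180,0,77.4))
E
```

```text
time_s: 5.75
tool_pos: [0.4861, -0.2418, 0.2644]
tool_rot: [180.0, -0.0, 145.6]
force: [0.1, -0.1, 1.1]
grip_width: 0.0599
grasp_force: 0.0
time_s: 6.75
tool_pos: [0.4858, -0.2415, 0.2641]
tool_rot: [-180.0, -0.1, 77.3]
force: [-0.2, 0.2, -0.7]
grip_width: 0.0601
grasp_force: 0.0
[ 51.12333992   5.9335853  -29.44674212  93.98045345   2.89939984
  80.90535608   8.69566219]
shift [-0.1961 -0.0358 -0.0061] turn [-0.0006 -0.001  -0.0009]
```

```bash
python3 -m jog '[[-0.0327,-0.006,-0.001,0,0,0,0.06],[-0.0327,-0.006,-0.001,0,0,0,0.06],[-0.0327,-0.006,-0.001,0,0,0,0.06],[-0.0327,-0.006,-0.001,0,0,0,0.06],[-0.0327,-0.006,-0.001,0,0,0,0.06],[-0.0327,-0.006,-0.001,0,0,0,0.06],[0,0,0,0,0,0,0.06],[0,0,0,0,0,0,0.06],[0,0,0,0,0,0,0.06]]' 
python3 - <<'E'
from h import *
import pickle
c=env.get_calibration("wrist");im=env.read_camera("wrist");pickle.dump((c,im),open("w4.pkl","wb"))
print(proj(c,(.426,-.345,.142)))
cv2.imwrite("pics/w4.png",cv2.resize(im[0:240,130:450],(800,600),interpolation=cv2.INTER_CUBIC))
E
```

```text
time_s: 7.5
tool_pos: [0.407, -0.424, 0.2691]
tool_rot: [-179.9, -0.1, 77.3]
force: [-0.5, 0.3, 0.3]
grip_width: 0.06
grasp_force: 0.0
[254.63574299 107.62449612]
```

View pics/w4.png

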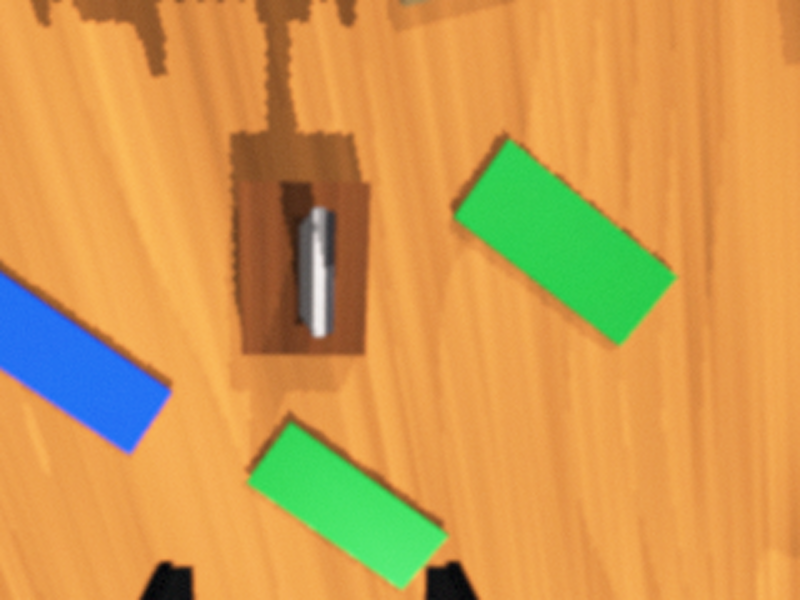

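```bash
python3 - <<'E'
from h import *
import pickle
np.set_printoptions(precision=4,suppress=True)
L=[]
for n,s in [("w2",(80,145,190,280)),("w3",(45,115,170,240)),("w4",(70,145,240,275))]:
    c,im=pickle.load(open(n+".pkl","rb")); g=cv2.cvtColor(im,cv2.COLOR_BGR2HSV)
    m=np.zeros(im.shape[:2],np.uint8); a,b,d,e=s
    m[a:b,d:e]=((g[...,1]<70)&(g[...,2]>110))[a:b,d:e]
    k=max(cv2.findContours(m,0,2)[0],key=cv2.contourArea); r=cv2.minAreaRect(k)
    L.append((c,r[0])); print(n,r,plane(c,r[0],.142)); bp=cv2.boxPoints(r)
    for q in bp: print("   ",plane(c,q,.142)[:2])
print(tri(L),tri([L[0],L[2]]),tri([L[1],L[2]]))
E
```

```text
w2 ((223.511962890625, 117.29951477050781), (5.835333824157715, 37.13031005859375), 87.70938873291016) [ 0.4283 -0.3468  0.142 ]
    [ 0.4193 -0.3701]
    [ 0.43   -0.3218]
    [ 0.4373 -0.3235]
    [ 0.4265 -0.3721]
w3 ((201.9034423828125, 79.92253875732422), (55.7956657409668, 7.004209041595459), 54.688785552978516) [ 0.4282 -0.3472  0.142 ]
    [ 0.4259 -0.3721]
    [ 0.4194 -0.3704]
    [ 0.4306 -0.3212]
    [ 0.4374 -0.3229]
w4 ((257.0, 108.49998474121094), (5.999999046325684, 50.99999237060547), 0.0) [ 0.4281 -0.3464  0.142 ]
    [ 0.4196 -0.3704]
    [ 0.4304 -0.3222]
    [ 0.4362 -0.3235]
    [ 0.4257 -0.3718]
[ 0.4282 -0.3463  0.147 ] [ 0.4281 -0.3463  0.1468] [ 0.4282 -0.3463  0.1471]
```

```bash
python3 -m jog '[[0.027,0.0015,0,0,0,0,0.05],[0.027,0.0015,0,0,0,0,0.05],[0.026,0.0015,0,0,0,0,0.05],[0,0,0.03,0,0,0,0.05],[0,0,0.03,0,0,0,0.05],[0,0,0,0,0,0,0.05],[0,0,0,0,0,0,0.05]]' 
python3 - <<'E'
from h import *
delta((.4295,-.347,.103),(180,0,77.4))
E
```

```text
time_s: 8.13
tool_pos: [0.4284, -0.3455, 0.2084]
tool_rot: [-179.7, -0.2, 77.3]
force: [-0.3, -0.1, 0.6]
grip_width: 0.0499
grasp_force: 0.0
shift [-0.0016  0.0019  0.1054] turn [-0.0047 -0.0029 -0.0011]
```

```bash
python3 -m jog '[[-0.0008,0.001,0.02,-0.0047,-0.0029,0,0.05],[-0.0008,0.001,0.02,0,0,0,0.05],[0,0,0.02,0,0,0,0.05],[0,0,0.02,0,0,0,0.05],[0,0,0.0125,0,0,0,0.05],[0,0,0.0125,0,0,0,0.05],[0,0,0,0,0,0,0.05],[0,0,0,0,0,0,0.05]]' 25
python3 -m jog '[[0,0,0,0,0,0,0],[0,0,0,0,0,0,0],[0,0,0,0,0,0,0],[0,0,0,0,0,0,0],[0,0,0,0,0,0,0],[0,0,0,0,0,0,0]]' 25
```

```text
time_s: 8.8
tool_pos: [0.4308, -0.3495, 0.1047]
tool_rot: [179.8, 0.1, 77.2]
force: [-0.0, -1.1, 1.0]
grip_width: 0.0497
grasp_force: 0.0
time_s: 9.3
tool_pos: [0.4304, -0.3494, 0.1044]
tool_rot: [179.8, 0.1, 77.2]
force: [-0.3, 0.2, -0.0]
grip_width: 0.0181
grasp_force: 0.0
```

```bash
python3 -m jog '[[0,0,0,0,0,0,0],[0,0,0,0,0,0,0],[0,0,0,0,0,0,0],[0,0,0,0,0,0,0],[0,0,0,0,0,0,0],[0,0,0,0,0,0,0]]' 30
```

```text
time_s: 9.8
tool_pos: [0.4279, -0.349, 0.1043]
tool_rot: [-179.8, 0.1, 77.1]
force: [-5.9, 2.2, 6.2]
grip_width: 0.0093
grasp_force: 30.2
```

```bash
python3 -m jog '[[0,0,-0.01,0,0,0,0],[0,0,-0.02,0,0,0,0],[0,0,-0.03,0,0,0,0],[0,0,-0.03,0,0,0,0],[0,0,-0.03,0,0,0,0],[0,0,-0.03,0,0,0,0],[0,0,-0.03,0,0,0,0],[0,0,-0.02,0,0,0,0],[0,0,0,0,0,0,0],[0,0,0,0,0,0,0]]' 30
python3 -m jog '[[0,0,0,0,0,-0.1195,0],[0,0,0,0,0,-0.1195,0],[0,0,0,0,0,-0.1195,0],[0,0,0,0,0,-0.1195,0],[0,0,0,0,0,-0.1195,0],[0,0,0,0,0,-0.1195,0],[0,0,0,0,0,-0.1195,0],[0,0,0,0,0,-0.1195,0],[0,0,0,0,0,-0.1195,0],[0,0,0,0,0,-0.1195,0],[0,0,0,0,0,-0.1195,0],[0,0,0,0,0,-0.1195,0]]' 
python3 -m jog '[[0,0,0,0,0,-0.1195,0],[0,0,0,0,0,-0.1195,0],[0,0,0,0,0,-0.1195,0],[0,0,0,0,0,0,0],[0,0,0,0,0,0,0]]' 
python3 - <<'E'
from h import *
print(env.get_obs()["qpos"]); delta((.56,.06,.30),(180,0,180))
c,im=__import__("pickle").load(open("w1.pkl","rb"))
print([plane(c,p,.083) for p in [(243,201),(218,179),(261,172),(271,221),(229,229)]])
E
```

```text
time_s: 10.63
tool_pos: [0.4303, -0.349, 0.3043]
tool_rot: [179.8, 0.1, 77.2]
force: [-0.2, -0.4, -3.5]
grip_width: 0.009
grasp_force: 29.9
time_s: 11.63
tool_pos: [0.4289, -0.3481, 0.301]
tool_rot: [179.9, -0.1, 159.7]
force: [0.3, 0.5, -3.2]
grip_width: 0.0087
grasp_force: 29.9
time_s: 12.05
tool_pos: [0.4292, -0.3484, 0.3019]
tool_rot: [180.0, -0.0, 179.7]
force: [0.3, -0.0, -3.5]
grip_width: 0.0087
grasp_force: 29.9
[ 63.53415248   6.65893487 -29.67744643  89.01648872   3.282052
  85.22821415 123.43708775]
shift [-0.1286  0.4091  0.0021] turn [ 0.0006 -0.0002 -0.0054]
[array([0.5670503 , 0.11407733, 0.083     ]), array([0.51911784, 0.08458087, 0.083     ]), array([0.52613438, 0.1563134 , 0.083     ]), array([0.61520941, 0.15110053, 0.083     ]), array([0.61083651, 0.07620193, 0.083     ])]
```

```bash
python3 -m jog '[[-0.0143,0.0373,0,0,0,0,0],[-0.0143,0.0373,0,0,0,0,0],[-0.0143,0.0373,0,0,0,0,0],[-0.0143,0.0373,0,0,0,0,0],[-0.0143,0.0373,0,0,0,0,0],[-0.0143,0.0373,0,0,0,0,0],[-0.0143,0.0373,0,0,0,0,0],[-0.0143,0.0373,0,0,0,0,0],[-0.0143,0.0373,0,0,0,0,0],[-0.0143,0.0373,0,0,0,0,0],[-0.0143,0.0373,0,0,0,0,0],[-0.0143,0.0373,0,0,0,0,0]]' 
python3 -m jog '[[0,0,0,0,0,0,0],[0,0,0,0,0,0,0],[0,0,0,0,0,0,0]]' 
python3 - <<'E'
from h import *
import pickle
c=env.get_calibration("wrist");im=env.read_camera("wrist");pickle.dump((c,im),open("w5.pkl","wb"))
u,v=proj(c,(.567,.116,.083)); print(u,v)
cv2.imwrite("pics/w5.png",cv2.resize(im,(800,600),interpolation=cv2.INTER_CUBIC)); print(env.get_obs()["qpos"])
E
```

```text
time_s: 13.05
tool_pos: [0.6026, 0.0997, 0.3026]
tool_rot: [-179.9, 0.1, 179.6]
force: [0.3, -0.7, -2.1]
grip_width: 0.0088
grasp_force: 29.9
time_s: 13.3
tool_pos: [0.6021, 0.098, 0.3025]
tool_rot: [-179.8, 0.0, 179.8]
force: [-0.8, -1.1, -2.8]
grip_width: 0.0088
grasp_force: 30.0
267.06148562810165 142.2579155681293
[ 27.11612135  17.91811207 -49.41132794  80.49799329  13.71789236
  87.7074633   68.25078749]
```

View pics/w5.png

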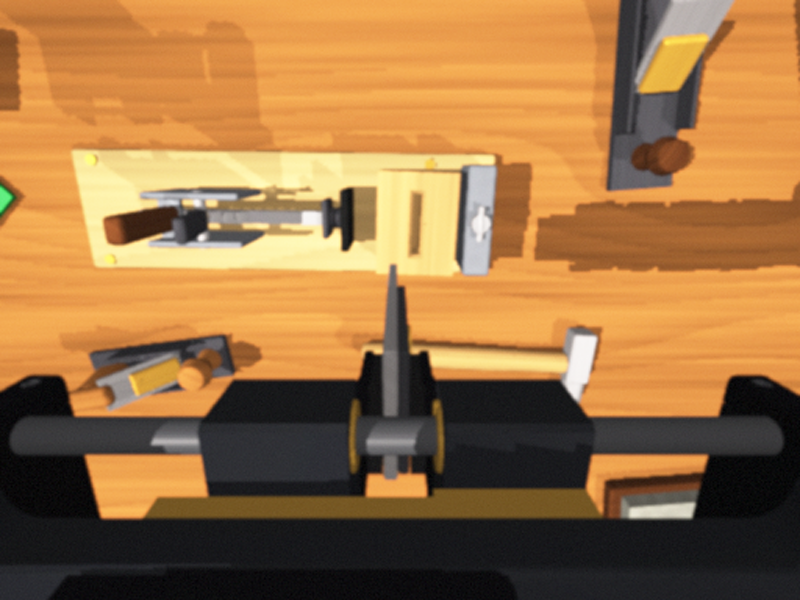

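```bash
python3 - <<'E'
from h import *
import pickle
np.set_printoptions(precision=4,suppress=True)
def slot(n,s):
    c,im=pickle.load(open(n+".pkl","rb")); a,b,d,e=s
    v=cv2.cvtColor(im,cv2.COLOR_BGR2GRAY)[a:b,d:e]; m=(v<np.median(v)*.8).astype(np.uint8)
    k=max(cv2.findContours(m,0,2)[0],key=cv2.contourArea)+np.array([d,a]); r=cv2.minAreaRect(k)
    bp=cv2.boxPoints(r); print(n,r,plane(c,r[0],.083)); print(np.array([plane(c,q,.083)[:2] for q in bp])); return c,r[0]
A=slot("w1",(186,216,232,254)); B=slot("w5",(117,168,255,278))
print(tri([A,B]))
c,im=pickle.load(open("w5.pkl","rb"))
f=lambda x,y,z:plane(c,(x/1.5625,y/1.5625),z)
print("block corners",[f(*q,.083) for q in [(377,168),(461,170),(459,274),(376,273)]])
print("board",[f(*q,.018) for q in [(73,150),(497,155),(92,267)]])
print("tailjaw top",[f(*q,.073) for q in [(465,165),(460,274)]])
print("moving jaw",[f(*q,.077) for q in [(353,188),(353,250)]])
print("tail of iron",f(393,267,.212),f(393,264,.212))
cr=im[150:260,225:280]; cv2.imwrite("pics/w5c.png",cv2.resize(np.hstack([cr,im[110:220,245:300]]),(800,800*110//110*600//800 if 0 else 600)))
E
```

```text
w1 ((243.15399169921875, 201.09027099609375), (29.86992835998535, 5.805704593658447), 75.3791275024414) [0.5673 0.1143 0.083 ]
[[0.541  0.1103]
 [0.541  0.12  ]
 [0.5944 0.1184]
 [0.5945 0.1083]]
w5 ((265.5424499511719, 143.02359008789062), (6.55902099609375, 40.222869873046875), 2.4895529747009277) [0.568  0.1139 0.083 ]
[[0.596  0.1083]
 [0.5409 0.1104]
 [0.5413 0.1192]
 [0.5965 0.1176]]
[0.5684 0.114  0.0799]
block corners [array([0.521 , 0.0811, 0.083 ]), array([0.5229, 0.1527, 0.083 ]), array([0.6142, 0.1549, 0.083 ]), array([0.6131, 0.0787, 0.083 ])]
board [array([ 0.5037, -0.2217,  0.018 ]), array([0.5097, 0.1969, 0.018 ]), array([ 0.622 , -0.2288,  0.018 ])]
tailjaw top [array([0.5188, 0.1575, 0.073 ]), array([0.6167, 0.1573, 0.073 ])]
moving jaw [array([0.5378, 0.0595, 0.077 ]), array([0.5928, 0.0577, 0.077 ])]
tail of iron [0.5772 0.0957 0.212 ] [0.5754 0.0957 0.212 ]
```

View pics/w5c.png

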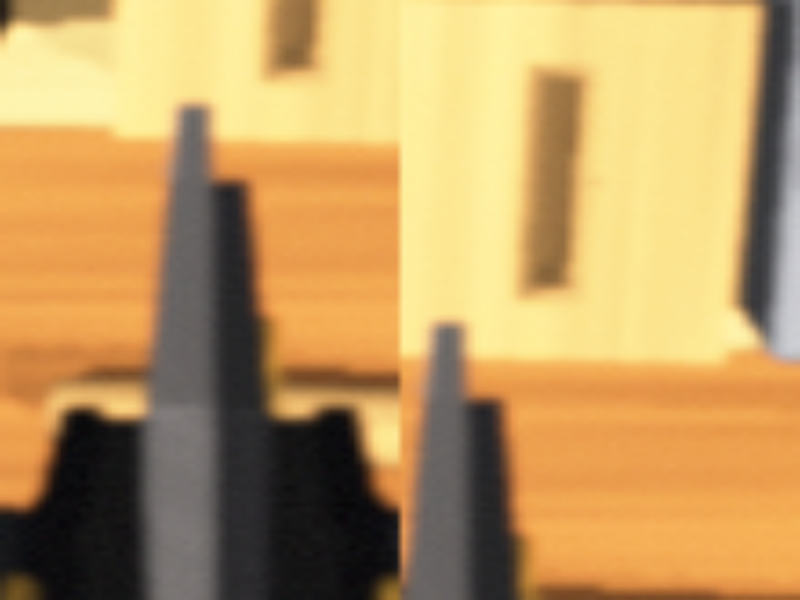

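```bash
python3 - <<'E'
from h import *
delta((.570,.1163,.20),(180,0,178.1))
E
```

```text
shift [0.0325 0.0197 0.1027] turn [-0.0033  0.001   0.0279]
```

```bash
python3 -m jog '[[0.008,0.005,0.02,-0.0033,0.001,0.0279,0],[0.008,0.005,0.02,0,0,0,0],[0.008,0.005,0.02,0,0,0,0],[0.008,0.005,0.02,0,0,0,0],[0,0,0.02,0,0,0,0],[0,0,0,0,0,0,0],[0,0,0,0,0,0,0],[0,0,0,0,0,0,0]]'
python3 - <<'E'
from h import *
delta((.570,.1163,.1765),(180,0,178.1))
import pickle
c=env.get_calibration("wrist");im=env.read_camera("wrist");pickle.dump((c,im),open("w6.pkl","wb"))
print(proj(c,(.568,.1141,.083)),proj(c,(.543,.1141,.108)))
cv2.imwrite("pics/w6.png",cv2.resize(im[110:250,190:340],(643,600),interpolation=cv2.INTER_CUBIC))
E
```

```text
time_s: 14.02
tool_pos: [0.5721, 0.1177, 0.2049]
tool_rot: [179.9, 0.2, 178.1]
force: [0.5, -1.0, -2.7]
grip_width: 0.0088
grasp_force: 30.0
shift [ 0.0022 -0.0015  0.0283] turn [0.0012 0.0031 0.    ]
[250.22468007 182.81444156] [249.03205506 164.92610111]
```

View pics/w6.png

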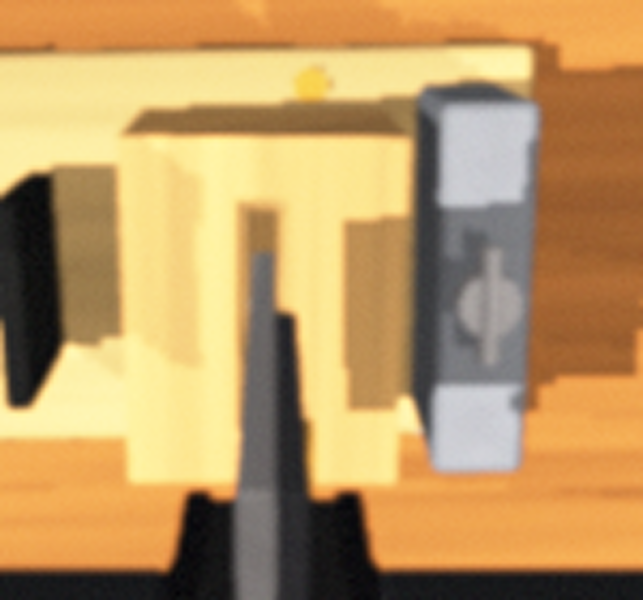

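```bash
python3 - <<'E'
from h import *
import pickle
np.set_printoptions(precision=4,suppress=True)
c,im=pickle.load(open("w6.pkl","rb"))
print("tail near mid",plane(c,(251.46,169),.1125),"slot near end mid",plane(c,(250.77,157.8),.083),tool()[0])
E
```

```text
tail near mid [0.5461 0.1164 0.1125] slot near end mid [0.5408 0.1157 0.083 ] [0.5723 0.1182 0.2052]
```

```bash
python3 -m jog '[[0.0028,-0.0012,0.0,0.0012,0.0031,0,0],[0,0,0.01,0,0,0,0],[0,0,0.01,0,0,0,0],[0,0,0.008,0,0,0,0],[0,0,0.005,0,0,0,0],[0,0,0.005,0,0,0,0],[0,0,0,0,0,0,0]]'
```

```text
time_s: 14.65
tool_pos: [0.5747, 0.1181, 0.1706]
tool_rot: [179.9, 0.8, 178.2]
force: [5.5, -2.4, 16.3]
grip_width: 0.0087
grasp_force: 30.0
```

```bash
python3 -m jog '[[0,0,-0.012,0,0,0,0],[0,0,0,0,0,0,0],[0,0,0,0,0,0,0],[0,0,0,0,0,0,0],[0,0,0,0,0,0,0]]'
python3 - <<'E'
from h import *
np.set_printoptions(precision=4,suppress=True)
o=env.get_obs();print(o["tool_pos"],o["tool_rot"],o["force"],o["qpos"])
import pickle
c=env.get_calibration("wrist");im=env.read_camera("wrist");pickle.dump((c,im),open("w7.pkl","wb"))
cv2.imwrite("pics/w7.png",cv2.resize(im[110:250,190:340],(643,600),interpolation=cv2.INTER_CUBIC))
E
```

```text
time_s: 15.07
tool_pos: [0.5671, 0.1179, 0.1762]
tool_rot: [-180.0, -0.3, 178.3]
force: [0.2, -0.0, -3.2]
grip_width: 0.009
grasp_force: 30.0
[0.5671 0.1179 0.1762] [-179.9869   -0.259   178.2948] [ 0.2226 -0.0444 -3.2475] [ 27.258   17.7061 -49.4401  95.4987  13.854   73.4911  63.4244]
```

View pics/w7.png

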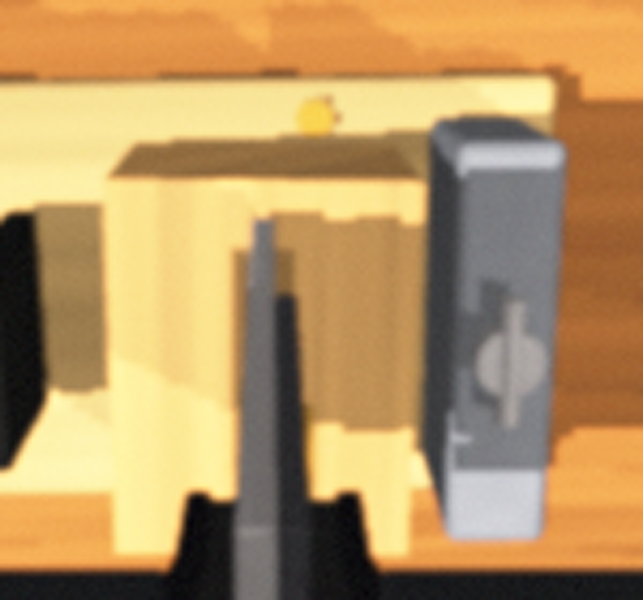

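```bash
python3 - <<'E'
from h import *
import pickle
np.set_printoptions(precision=4,suppress=True)
c,im=pickle.load(open("w7.pkl","rb"))
for z in (.084,.088): print("tail near mid",plane(c,(251.2,161.3),z),"slot near end mid",plane(c,(251.8,168.3),.083),plane(c,(251.2,178),.083))
E
```

```text
tail near mid [0.5329 0.1164 0.084 ] slot near end mid [0.5399 0.1167 0.083 ] [0.5494 0.1159 0.083 ]
tail near mid [0.5322 0.1164 0.088 ] slot near end mid [0.5399 0.1167 0.083 ] [0.5494 0.1159 0.083 ]
```

```bash
python3 - <<'E'
from h import *
import pickle
np.set_printoptions(precision=4,suppress=True)
for n,q,z,zt,qt in (("w6",(249.5,227.5),.205,.1125,(251.46,169)),("w7",(249.7,235),.176,.084,(251.2,161.3))):
    c,im=pickle.load(open(n+".pkl","rb"))
    # gripper tip brightness-change line: print intensity profile along the edge column
    a=plane(c,qt,zt)
    # image row of cap's lower end (46 mm up): 
    print(n,"tail",a,"z+.02..",[np.round(proj(c,a+[t*h,0,h]),1) for h in (.046,.08) for t in (0,.04,.08,.12)])
c,im=pickle.load(open("w7.pkl","rb"));
g=cv2.cvtColor(im,cv2.COLOR_BGR2GRAY); print("w7",g[160:250:3,250],"cap",g[165:200:2,257])
c,im=pickle.load(open("w6.pkl","rb"));g=cv2.cvtColor(im,cv2.COLOR_BGR2GRAY); print("w6",g[165:250:3,250],"cap",g[170:200:2,257])
E
```

```text
w6 tail [0.5461 0.1164 0.1125] z+.02.. [array([251.1, 182.1]), array([251.2, 184.3]), array([251.3, 186.5]), array([251.4, 188.7]), array([250.8, 195.7]), array([251. , 200.2]), array([251.1, 204.6]), array([251.3, 209. ])]
w7 tail [0.5329 0.1164 0.084 ] z+.02.. [array([250.7, 172.5]), array([250.8, 174.8]), array([250.9, 177.1]), array([251. , 179.3]), array([250.3, 184.3]), array([250.4, 188.9]), array([250.6, 193.4]), array([250.7, 197.9])]
w7 [202 123 121 116 118 113 112 110 109 108 107 107 104 108 107 107 110 107
 107 106 106 105 108 107 113 122 120 119 116 117] cap [152 147 116 112 110 111 107  61  42  39  42  40  39  41  38  41  41  40]
w6 [126 123 111 109 104 103 103 104 102 102 100 106 103 102  99 105 102  98
 101 100 125 123 119 120 118 116 118 123 121] cap [220 222 221 220 223 221 178  58  43  42  39  38  38  38  38]
```

```bash
python3 -m jog '[[0,0,-0.01,0,0,0,0],[0,0,0,0,-0.045,0,0],[0,0,0,0,-0.045,0,0],[0,0,0,0,0,0,0],[0,0,0,0,0,0,0],[0,0,0,0,0,0,0]]'
cat > m.py <<'E'
from h import *
import pickle,sys
np.set_printoptions(precision=4,suppress=True,linewidth=200)
o=env.get_obs();print(o["tool_pos"],o["tool_rot"],o["force"])
c=env.get_calibration("wrist");im=env.read_camera("wrist");pickle.dump((c,im),open(sys.argv[1],"wb"))
g=cv2.cvtColor(im,cv2.COLOR_BGR2GRAY)
print("cols 244..262, rows 150-196");
for r in range(150,196,2): print(r,g[r,240:268:1])
E
python3 m.py w8.pkl
```

```text
time_s: 15.62
tool_pos: [0.5684, 0.1177, 0.188]
tool_rot: [-180.0, 5.0, 178.3]
force: [0.3, -0.1, -2.9]
grip_width: 0.0093
grasp_force: 30.0
[0.5684 0.1177 0.188 ] [-179.9927    5.0249  178.2525] [ 0.2688 -0.1183 -2.9417]
cols 244..262, rows 150-196
150 [227 229 227 227 228 231 233 235 233 231 228 227 224 225 226 225 228 229 229 229 230 230 230 228 228 228 229 230]
152 [224 223 222 221 223 227 233 233 233 230 229 225 226 226 224 226 228 228 229 228 229 230 230 229 228 228 230 229]
154 [225 224 222 218 217 221 228 230 228 227 224 221 221 221 221 223 225 226 228 228 229 230 230 229 228 228 229 230]
156 [225 224 219 210 186 169 177 179 181 181 184 184 186 189 198 203 213 215 210 197 191 192 190 190 188 189 190 191]
158 [226 224 220 207 181 159 156 147 133 132 136 137 138 138 153 184 208 213 202 173 157 153 153 152 153 151 154 154]
160 [225 224 218 209 182 161 156 144 126 124 123 118 118 124 141 178 206 214 202 172 156 156 154 150 150 152 154 154]
162 [224 223 220 213 196 176 163 145 129 121 116 111 111 115 137 177 206 213 201 173 156 154 153 151 150 153 155 157]
164 [225 224 221 216 202
[... 1163 characters left out ...]
4 221 217 214 195 178 159 139 115 107 107 105 102  87  65  46  40  40  59 102 140 155 151 150 147 153 153 156]
186 [224 222 218 212 194 172 148 127 112 107 106 108 104  91  66  46  43  38  55  97 138 151 153 148 148 151 157 158]
188 [223 223 219 211 196 172 147 127 113 109 107 107 103  90  63  45  39  38  52  84 125 146 152 147 149 151 157 157]
190 [222 221 218 210 196 171 145 121 109 103 105 108 103  90  64  45  40  41  50  83 124 146 152 147 146 153 154 157]
192 [223 223 218 209 197 173 145 119 107 106 105 108 102  88  64  45  41  39  47  72 115 143 151 147 149 151 158 159]
194 [222 221 217 210 195 169 144 118 108 109 108 105 101  91  67  48  39  42  47  71 114 143 149 146 149 153 160 158]
```

```bash
python3 - <<'E'
from h import *
import pickle
np.set_printoptions(precision=4,suppress=True)
c,im=pickle.load(open("w8.pkl","rb"))
for z in (.0925,.0955,.098):
  a=plane(c,(251,157.6),z); print(z,"tail",a,[proj(c,a+[.046*t,0.004,.046])[1] for t in (-.04,0,.04,.08)])
print("slot L/R/mid near end",[plane(c,(u,155.7),.083) for u in (244.3,254.7,249.5)])
E
```

```text
0.0925 tail [0.5395 0.1159 0.0925] [np.float64(170.94961137767788), np.float64(173.18167399563555), np.float64(175.39907285377768), np.float64(177.60195198156342)]
0.0955 tail [0.5387 0.116  0.0955] [np.float64(171.14435321557147), np.float64(173.4082167834442), np.float64(175.65699215786648), np.float64(177.890829677493)]
0.098 tail [0.538 0.116 0.098] [np.float64(171.31103169507765), np.float64(173.6020962242561), np.float64(175.87770463061693), np.float64(178.1380127949476)]
slot L/R/mid near end [array([0.54  , 0.1093, 0.083 ]), array([0.5403, 0.1194, 0.083 ]), array([0.5402, 0.1144, 0.083 ])]
```

```bash
python3 - <<'E'
from h import *
import pickle
for n in ("w6","w7","w8"):
    c,im=pickle.load(open(n+".pkl","rb")); s=cv2.cvtColor(im,cv2.COLOR_BGR2HSV)[...,1]
    print(n)
    for r in range(153,176): print(r,s[r,242:260])
E
```

```text
w6
153 [ 94  95  97  92  94  96  98 103 108 109 111 111 110 112 110 108 107 106]
154 [ 93  97  95  93  93  97  99 102 106 112 109 107 114 110 109 108 107 105]
155 [ 93  96  97  99 101 105 103 108 113 115 116 115 114 113 111 110 109 107]
156 [ 93  98 106 113 117 114 118 123 124 123 124 123 121 118 117 111 107 109]
157 [ 94  99 111 126 133 133 137 134 132 136 133 131 129 123 120 115 108 105]
158 [ 93  99 113 131 140 138 142 140 142 140 141 140 136 129 124 118 109 104]
159 [ 95  99 114 134 142 140 145 145 145 143 145 145 142 136 129 118 108 106]
160 [ 94  98 114 134 140 142 140 143 140 145 142 142 143 137 126 116 109 107]
161 [ 92  99 115 131 138 143 140 144 141 145 144 144 143 139 125 115 111 107]
162 [ 92  99 114 135 140 140 144 144 145 143 147 143 146 137 125 116 107 106]
163 [ 92  98 113 134 142 139 140 145 145 143 142 145 143 136 124 116 111 106]
164 [ 95  97 114 132 139 141 143 142 145 140 142 146 148 135 126 116 110 105]
165 [ 97 100 114 134 145 141 142 143 145 143 144 144 143 136 123 113 111 107]
166 [ 94  98 113 133 140 144 142 144 143 144 143 145 143 135 124 113 108 108]
167 [
[... 3590 characters left out ...]
67 [115 124 132 140 139 122  79  33  11  15  20  59 116 140 128 119 129 141]
168 [117 123 134 139 139 122  78  27  11  13  22  56 116 136 127 122 130 141]
169 [115 123 132 142 140 120  74  19  13  11  18  54 113 139 129 120 125 139]
170 [120 121 133 139 140 120  73  25  11  11  20  51 117 140 129 123 127 140]
171 [118 121 128 140 141 116  64  23   9  16  16  55 116 137 125 123 129 140]
172 [118 122 131 142 138 113  63  23  18  14  18  53 118 140 129 123 129 142]
173 [118 122 131 140 139 114  64  23  13  14  19  52 117 139 126 123 126 142]
174 [115 123 133 140 141 114  61  23  16   9  14  51 121 139 126 119 132 140]
175 [119 121 132 140 138 110  60  19  11  14  16  54 115 140 129 122 129 141]
```

```bash
python3 - <<'E'
from h import *
import pickle
np.set_printoptions(precision=4,suppress=True)
c,im=pickle.load(open("w8.pkl","rb"))
for z in (.0925,.0955): print("tail",plane(c,(250.8,160.5),z))
print("slot L/R/mid near end",[plane(c,(u,154.8),.083) for u in (243.5,255.7,249.6)])
c,im=pickle.load(open("w6.pkl","rb"));print("w6 slot",[plane(c,(u,156.3),.083) for u in (244,256)])
E
```

```text
tail [0.5423 0.1156 0.0925]
tail [0.5415 0.1157 0.0955]
slot L/R/mid near end [array([0.5391, 0.1086, 0.083 ]), array([0.5395, 0.1204, 0.083 ]), array([0.5393, 0.1145, 0.083 ])]
w6 slot [array([0.539 , 0.1086, 0.083 ]), array([0.5394, 0.1212, 0.083 ])]
```

```bash
python3 -m jog '[[-0.0015,-0.001,0,0,0,0,0],[0,0,0,0,0,0,0],[0.0004,0,0.005,0,0,0,0],[0.0004,0,0.005,0,0,0,0],[0,0,0,0,0,0,0],[0,0,0,0,0,0,0]]' 50
python3 m.py w9.pkl | head -1
python3 -m jog '[[0.0003,0,0.003,0,0,0,0],[0.0003,0,0.003,0,0,0,0],[0,0,0,0,0,0,0],[0,0,0,0,0,0,0]]' 50
python3 - <<'E'
from h import *
import pickle
np.set_printoptions(precision=4,suppress=True)
c,im=pickle.load(open("w9.pkl","rb")); s=cv2.cvtColor(im,cv2.COLOR_BGR2HSV)[...,1]
for r in range(156,178): print(r,s[r,242:260])
E
```

```text
time_s: 16.17
tool_pos: [0.5693, 0.1169, 0.1769]
tool_rot: [180.0, 5.0, 178.3]
force: [-0.2, -0.1, -2.1]
grip_width: 0.0088
grasp_force: 50.0
[0.5693 0.1169 0.1769] [179.9915   4.9627 178.2878] [-0.2273 -0.1008 -2.1307]
time_s: 16.55
tool_pos: [0.5697, 0.1169, 0.1715]
tool_rot: [180.0, 5.1, 178.3]
force: [0.8, 0.4, -3.2]
grip_width: 0.0084
grasp_force: 50.0
156 [117 114 121 119 119 112 109 111 112 114 115 118 112 117 113 111 108 110]
157 [113 117 124 133 137 137 131 129 129 125 126 130 130 133 128 128 123 120]
158 [116 118 131 140 145 143 142 142 143 137 141 141 140 145 143 143 143 138]
159 [116 118 133 145 145 144 140 134 135 134 137 141 142 144 146 142 148 146]
160 [113 117 133 144 144 138 126 107 103 105 109 122 131 144 144 144 145 145]
161 [115 116 130 144 140 129  98  59  47  46  54  87 122 139 142 146 143 144]
162 [115 116 131 146 141 125  82  39  17   9  29  68 112 135 144 145 145 148]
163 [115 119 130 143 141 125  83  35  11   9  22  65 115 137 146 145 143 145]
164 [117 117 131 144 141 127  84  40  17  11  24  64 112 140 145 143 147 147]
165 [118 119 131 144 143 124  81  34  
[... 275 characters left out ...]
69 [118 117 129 143 139 113  72  34  11  14  24  65 113 140 141 146 144 141]
170 [114 117 132 144 136 107  62  28  14  11  20  65 113 142 145 145 140 143]
171 [115 117 130 143 139 106  63  24  18  13  22  64 113 141 143 146 144 144]
172 [114 123 132 145 135 105  58  26  16  11  18  63 111 138 145 145 145 143]
173 [114 119 132 142 136 104  62  24  13  12  20  55 107 134 141 145 149 143]
174 [116 120 133 145 140 104  56  22  13  11  14  48 104 136 145 149 141 145]
175 [116 121 131 147 133  96  47  19  11  14  19  50 102 136 147 148 141 144]
176 [114 122 132 144 137  97  45  16  11  14  18  51 102 138 141 144 145 143]
177 [115 122 130 143 133  92  45  13   9   9  18  47 100 127 132 138 141 141]
```

```bash
python3 -m jog '[[0.0003,0,0.003,0,0,0,0],[0.0003,0,0.003,0,0,0,0],[0,0,0,0,0,0,0],[0,0,0,0,0,0,0]]' 50
python3 -m jog '[[0.0003,0,0.003,0,0,0,0],[0.0003,0,0.003,0,0,0,0],[0,0,0,0,0,0,0],[0,0,0,0,0,0,0]]' 50
```

```text
time_s: 16.88
tool_pos: [0.5697, 0.1169, 0.1655]
tool_rot: [180.0, 5.1, 178.3]
force: [0.8, 0.5, -3.0]
grip_width: 0.0087
grasp_force: 50.0
time_s: 17.22
tool_pos: [0.5696, 0.1169, 0.1594]
tool_rot: [180.0, 5.1, 178.3]
force: [0.5, 0.4, -3.2]
grip_width: 0.0084
grasp_force: 50.0
```

Sliding in freely. Continue.

```bash
python3 -m jog '[[0.0004,0,0.004,0,0,0,0],[0.0004,0,0.004,0,0,0,0],[0.0004,0,0.004,0,0,0,0],[0.0004,0,0.004,0,0,0,0],[0,0,0,0,0,0,0],[0,0,0,0,0,0,0]]' 50
python3 -m jog '[[0.0003,0,0.003,0,0,0,0],[0.0003,0,0.003,0,0,0,0],[0,0,0,0,0,0,0],[0,0,0,0,0,0,0]]' 50
```

```text
time_s: 17.72
tool_pos: [0.5693, 0.1169, 0.1431]
tool_rot: [180.0, 5.0, 178.3]
force: [2.5, -0.3, -3.8]
grip_width: 0.0085
grasp_force: 50.0
time_s: 18.05
tool_pos: [0.5693, 0.117, 0.1373]
tool_rot: [180.0, 5.0, 178.3]
force: [1.0, -0.0, -3.0]
grip_width: 0.0084
grasp_force: 50.0
```

```bash
python3 -m jog '[[0.0002,0,0.002,0,0,0,0],[0.0002,0,0.002,0,0,0,0],[0,0,0,0,0,0,0],[0,0,0,0,0,0,0]]' 50
```

```text
time_s: 18.38
tool_pos: [0.5697, 0.1172, 0.1345]
tool_rot: [-180.0, 5.1, 178.3]
force: [-1.7, 0.0, 5.6]
grip_width: 0.0085
grasp_force: 50.0
```

```bash
python3 -m jog '[[0,0,0,0,0,0,0.03],[0,0,0,0,0,0,0.05],[0,0,0,0,0,0,0.07],[0,0,0,0,0,0,0.07],[0,0,0,0,0,0,0.07],[0,0,0,0,0,0,0.07],[0,0,0,0,0,0,0.07],[-0.0018,0,-0.02,0,0,0,0.07],[-0.0027,0,-0.03,0,0,0,0.07],[-0.0027,0,-0.03,0,0,0,0.07],[-0.0027,0,-0.03,0,0,0,0.07],[-0.0027,0,-0.03,0,0,0,0.07]]' 50
python3 -m jog '[[0,0,0,0,0.044,0,0.085],[0,0,0,0,0.044,0,0.085],[0,0,0,0,0,0,0.085],[0,0,0,0,0,0,0.085]]' 50
python3 - <<'E'
from h import *
import pickle
np.set_printoptions(precision=4,suppress=True)
c=env.get_calibration("wrist");im=env.read_camera("wrist");pickle.dump((c,im),open("w10.pkl","wb"))
o=env.get_obs();print(o["tool_pos"],o["tool_rot"],o["grip_width"],o["force"])
g=cv2.cvtColor(im,cv2.COLOR_BGR2HSV); u,v=proj(c,(.568,.114,.173)); print("expect iron top px",u,v)
m=((g[...,1]<50)&(g[...,2]>100)).astype(np.uint8); m[:int(v)-45]=0;m[int(v)+45:]=0;m[:,:int(u)-15]=0;m[:,int(u)+20:]=0
for k in cv2.findContours(m,0,2)[0]:
    if cv2.contourArea(k)>20: r=cv2.minAreaRect(k);print(r,[plane(c,q,.173)[:2] for q in cv2.boxPoints(r)])
E
```

```text
time_s: 19.38
tool_pos: [0.5692, 0.1171, 0.2755]
tool_rot: [180.0, 5.1, 178.3]
force: [0.1, -0.1, -0.1]
grip_width: 0.0693
grasp_force: 0.0
time_s: 19.72
tool_pos: [0.5697, 0.117, 0.2734]
tool_rot: [179.9, -0.0, 178.3]
force: [-0.1, 0.4, 0.6]
grip_width: 0.0838
grasp_force: 0.0
[0.5692 0.1172 0.2734] [179.9593  -0.0195 178.3062] 0.08421833474626429 [-0.1476  0.2672 -0.8049]
expect iron top px 250.65714260132012 191.26968419471385
((256.2828063964844, 181.9389190673828), (60.3126106262207, 10.844854354858398), 87.27368927001953) [array([0.5284, 0.1141]), array([0.5283, 0.1245]), array([0.5906, 0.1261]), array([0.5908, 0.115 ])]
```

```bash
python3 -m jog '[[-0.008,-0.0302,-0.0043,0,0,-0.0157,0.085],[-0.008,-0.0302,-0.0043,0,0,0,0.085],[-0.008,-0.0302,-0.0043,0,0,0,0.085],[-0.008,-0.0302,-0.0043,0,0,0,0.085],[-0.008,-0.0302,-0.0043,0,0,0,0.085],[-0.008,-0.0302,-0.0043,0,0,0,0.085],[-0.008,-0.0302,-0.0043,0,0,0,0.085],[0,0,0,0,0,0,0.085],[0,0,0,0,0,0,0.085],[0,0,0,0,0,0,0.085]]' 50
python3 - <<'E'
from h import *
import pickle
np.set_printoptions(precision=4,suppress=True,linewidth=220)
c=env.get_calibration("wrist");im=env.read_camera("wrist");pickle.dump((c,im),open("w11.pkl","wb"))
o=env.get_obs();print(o["tool_pos"],o["tool_rot"],o["qpos"])
hsv=cv2.cvtColor(im,cv2.COLOR_BGR2HSV)
C=np.array([.565,-.0145,0]);a=np.radians(89.2);ex=np.array([np.cos(a),np.sin(a),0])
g=C+ex*-.094+[0,0,.152]; t=C+ex*(-.06+.013)+[0,0,.149]
print("grip top px",proj(c,g),"trigger top px",proj(c,t))
u,v=proj(c,g).astype(int)
for r in range(v-16,v+34,3): print(r,[ "%d/%d/%d"%tuple(hsv[r,x]) for x in range(u-14,u+50,4)])
E
```

```text
time_s: 20.6
tool_pos: [0.6215, -0.0943, 0.3039]
tool_rot: [179.9, -0.0, 179.2]
force: [-0.2, 1.3, -0.6]
grip_width: 0.0849
grasp_force: 0.0
[ 0.6215 -0.0935  0.304 ] [179.9566   0.0024 179.3084] [ 40.2638  19.4736 -44.8428  77.6847  13.5596  88.2842  86.0031]
grip top px [240.3303 129.9691] trigger top px [281.9026 129.7757]
113 ['22/109/243', '22/111/241', '18/99/225', '110/10/154', '115/9/175', '115/10/157', '19/106/233', '20/111/239', '18/125/169', '17/96/143', '12/5/236', '16/43/138', '18/121/203', '19/119/216', '18/117/220', '19/119/215']
116 ['22/114/240', '22/110/242', '20/97/235', '126/8/154', '110/10/151', '111/11/166', '21/105/239', '22/110/243', '18/131/181', '17/93/143', '9/12/218', '14/43/135', '19/129/130', '17/130/131', '17/132/133', '19/129/134']
119 ['19/101/233', '19/102/233', '17/110/162', '9/141/67', '13/170/60', '8/92/61', '16/106/175', '18/119/185', '17/115/111', '18/94/84', '160/15/50', '18/46/67', '17/114/101', '18/128/120', '17/114/139', '17/110/134']
122 ['10/12/194', '8/10/203', '9/148/133', '11/178/126', '11/175/125', '10/141/65', '10/7/109', '0/10/105', 
[... 2256 characters left out ...]
/97/250', '24/97/250']
155 ['24/103/248', '24/101/249', '24/101/249', '24/99/249', '24/99/250', '24/99/250', '24/100/250', '24/95/250', '24/96/250', '24/98/250', '25/96/250', '24/97/251', '24/95/251', '24/102/248', '24/103/247', '24/103/248']
158 ['23/106/246', '23/106/246', '23/106/247', '23/105/247', '23/108/246', '23/107/246', '23/105/247', '23/106/246', '23/104/247', '22/108/244', '23/107/245', '22/112/242', '21/112/241', '21/114/240', '21/114/241', '22/108/243']
161 ['15/173/225', '14/173/226', '15/173/226', '14/168/227', '15/173/225', '15/170/230', '15/170/231', '15/170/231', '15/168/231', '15/172/230', '15/175/230', '15/173/231', '15/171/230', '15/173/230', '15/174/229', '15/171/229']
```

```bash
python3 - <<'E'
from h import *
import pickle
np.set_printoptions(precision=4,suppress=True,linewidth=220)
c,im=pickle.load(open("w11.pkl","rb"));hsv=cv2.cvtColor(im,cv2.COLOR_BGR2HSV)
for r in (124,128,132): print(r,"sat",hsv[r,228:254,1],"val",hsv[r,228:254,2]); print("trig val",hsv[r,262:300,2],hsv[r,262:300,1])
print("rows sat",hsv[115:142,238,1])
E
```

```text
124 sat [ 13  13  10  23  48 124 179 187 178 180 186 179 176 181 180 176 187 178 142  56   8   7   7  14  14  12] val [202 203 202 190 160 142 144 154 156 153 144 144 142 138 133 126 108  89  72  73  93 111 107 107 109 106]
trig val [ 42  33  33  27  28  31  45  55  62  60  61  60  64  61  70  81  88  94  89  88  81  75  91 119 140 146 147 145 147 151 153 150 151 152 150 150 151 153] [24  8 15  9 36 25 17 14 16 21 13 21 20 17 11 16 12 16  9 12 13 10  8 13 13 10 10 11 12 14 13 12 15 13  8 17 10 13]
128 sat [ 32  32  35  41  66 132 175 178 178 182 184 181 184 178 181 185 177 185 137  64  33  43  59  66  72  78] val [228 225 221 207 173 143 141 150 156 151 151 152 150 149 145 132 115  88  69  76 107 143 173 179 173 166]
trig val [ 39  37  30  29  28  30  44  57  61  60  57  61  63  62  66  81  92  92  91  85  84  82 114 163 194 202 200 189 169 160 161 159 162 162 165 177 194 203] [20 28  9 18 46  9 29 22 13 21 13 13 20 25 19 16 14 17 17 15 18 16 58 70 71 72 71 62 51 41 43 43 44 44 48 55 64 70]
132 sat [113 113 116 117 130 151 173 177 178 178 181 178 180 179 182 183 181 167  98  26  32  76 105 115 114 115] val [241 239 238 237 217 165 143 148 152 153 148 149 146 145 144 131 114  96  86 118 165 211 236 240 240 241]
trig val [121 117 118 102  74  46  40  53  59  62  61  60  62  60  70  84  93  90  87  85  84 110 185 243 248 247 244 233 197 173 170 172 171 174 180 206 232 240] [ 97  48  26  15  10  11  13  24  22  12  21  17  21  21  15  12  11  11  12  12  15  65 116 112 110 107 110 119 127 133 129 128 131 128 132 126 121 115]
rows sat [ 12   8  15  55 141 169 186 178 176 186 184 180 178 184 177 185 181 181 176 183 175 180 183 162  64   3  14]
```

```bash
python3 - <<'E'
from h import *
import pickle
np.set_printoptions(precision=4,suppress=True)
c,im=pickle.load(open("w11.pkl","rb"))
print("grip ctr",plane(c,(239.5,128.5),.152),"back,front",plane(c,(232.7,128.5),.152)[1],plane(c,(246.3,128.5),.152)[1],"trig front",plane(c,(283.8,128.5),.149))
g=plane(c,(239.5,128.5),.152); a=np.radians(89.2)
sp=g+np.array([np.cos(a),np.sin(a),0])*.0125; print("squeeze",sp)
for z in (.25,.109): delta((sp[0],sp[1],z),(180,0,179.2))
E
```

```text
grip ctr [ 0.5621 -0.1094  0.152 ] back,front -0.1170027863154515 -0.10175243476889019 trig front [ 0.563  -0.0594  0.149 ]
squeeze [ 0.5622 -0.0969  0.152 ]
shift [ 0.0592 -0.0042  0.054 ] turn [0.0008 0.     0.0019]
shift [ 0.0592 -0.0043  0.195 ] turn [0.0008 0.     0.0019]
```

```bash
python3 -m jog '[[0.02,0,0,0,0,0,0.087],[0.02,0,0,0,0,0,0.087],[0.0195,0,0,0,0,0,0.087],[0,0,0.03,0,0,0,0.087],[0,0,0.04,0,0,0,0.087],[0,0,0.04,0,0,0,0.087],[0,0,0.02,0,0,0,0.087],[0,0,0,0,0,0,0.087],[0,0,0,0,0,0,0.087],[0,0,0,0,0,0,0.087]]' 30
python3 - <<'E'
from h import *
delta((.562,-.0945,.110),(180,0,179.2)); print(env.get_obs()["force"])
E
```

```text
time_s: 21.48
tool_pos: [0.5637, -0.0934, 0.1761]
tool_rot: [-180.0, 0.2, 179.3]
force: [0.2, -0.9, -1.0]
grip_width: 0.0871
grasp_force: 0.0
shift [ 0.0018 -0.0011  0.0661] turn [-0.0003  0.0031  0.0014]
[ 0.20197237 -0.87616522 -1.00616188]
```

```bash
python3 -m jog '[[0.0015,-0.001,0.015,0,0.0031,0,0.087],[0,0,0.015,0,0,0,0.087],[0,0,0.015,0,0,0,0.087],[0,0,0.01,0,0,0,0.087],[0,0,0.01,0,0,0,0.087],[0,0,0,0,0,0,0.087],[0,0,0,0,0,0,0.087]]' 30
python3 - <<'E'
from h import *
delta((.562,-.0978,.110),(180,0,179.2))
E
```

```text
time_s: 22.07
tool_pos: [0.561, -0.0953, 0.1092]
tool_rot: [180.0, -0.2, 179.2]
force: [1.1, -0.1, -0.2]
grip_width: 0.087
grasp_force: 0.0
shift [-0.0011 -0.0025 -0.0008] turn [ 0.0004 -0.003  -0.0002]
```

```bash
python3 -m jog '[[0,-0.0025,0,0,0,0,0.07],[0,0,0,0,0,0,0.06],[0,0,0,0,0,0,0.06],[0,0,0,0,0,0,0.06],[0,0,0,0,0,0,0.06]]' 30
python3 -m jog '[[0,0,0,0,0,0,0.055],[0,0,0,0,0,0,0.052],[0,0,0,0,0,0,0.049],[0,0,0,0,0,0,0.047],[0,0,0,0,0,0,0.047],[0,0,0,0,0,0,0.047]]' 30
python3 -m jog '[[0,0,0,0,0,0,0.044],[0,0,0,0,0,0,0.041],[0,0,0,0,0,0,0.038],[0,0,0,0,0,0,0.037],[0,0,0,0,0,0,0.037],[0,0,0,0,0,0,0.037],[0,0,0,0,0,0,0.037]]' 30
```

```text
time_s: 22.48
tool_pos: [0.5616, -0.0957, 0.11]
tool_rot: [179.8, -0.1, 179.2]
force: [0.3, 6.1, 4.9]
grip_width: 0.0637
grasp_force: 3.1
time_s: 22.98
tool_pos: [0.5617, -0.0942, 0.1101]
tool_rot: [179.8, -0.1, 179.3]
force: [0.1, 7.8, 4.2]
grip_width: 0.0477
grasp_force: 3.7
time_s: 23.57
tool_pos: [0.5617, -0.0972, 0.1102]
tool_rot: [179.9, -0.1, 179.2]
force: [-0.7, 1.5, 6.2]
grip_width: 0.0402
grasp_force: 31.3
```

```bash
python3 -m jog '[[0,0,0,0,0,0,0.037],[0,0,0,0,0,0,0.037],[0,0,0,0,0,0,0.037]]' 40
python3 - <<'E'
from h import *
import pickle
np.set_printoptions(precision=4,suppress=True,linewidth=200)
c=env.get_calibration("wrist");im=env.read_camera("wrist");pickle.dump((c,im),open("w12.pkl","wb"))
print("jaw px",proj(c,(.565,.059,.077)),"block edge",proj(c,(.565,.08,.083)))
t=env.get_calibration("top");it=env.read_camera("top");pickle.dump((t,it),open("t12.pkl","wb"))
print("top px jaw",proj(t,(.565,.059,.077)),proj(t,(.565,.08,.083)),proj(t,(.53,.08,.083)))
g=cv2.cvtColor(it,cv2.COLOR_BGR2GRAY)
r=int(proj(t,(.59,.07,.08))[1]); 
i0=cv2.cvtColor(cv2.imread("pics/top0.png"),cv2.COLOR_BGR2GRAY)
for q in range(r-3,r+14,2): print(q,g[q,210:250],"\n  0:",i0[q,210:250])
E
```

```text
time_s: 23.82
tool_pos: [0.5616, -0.0973, 0.1102]
tool_rot: [179.9, -0.1, 179.2]
force: [-0.8, 2.4, 5.8]
grip_width: 0.0399
grasp_force: 41.3
jaw px [455.1088 220.4719] block edge [488.5392 223.2716]
top px jaw [230.1775 176.7352] [223.6865 176.4079] [223.608  186.8896]
166 [ 66  85 120 139 142 144 143 152 143 140 140 141 150 143 127 131 146 153 156 152 155 153 154 155 151 151 149 152 152 153 149 149 149 146 149 146 151 139 104  57] 
  0: [127 125 125 128 129 127 129 131 132 130 127 133 139 134 120 119 131 140 144 144 145 144 137 141 138 139 143 140 138 138 139 137 138 140 138 139 139 136 134 138]
168 [ 60  58  68  90  96 114 128 139 129 116 105 107 112 107  99 104 129 142 141 133 140 146 149 149 148 148 149 143 149 147 147 144 145 143 146 144 146 138 102  60] 
  0: [129 119 103  88  84  99 126 134 136 128 128 131 136 136 114 106 119 131 138 137 140 136 129 126 129 133 136 135 138 137 135 134 137 133 133 131 130 135 136 134]
170 [ 59  44  50  51  58  80  90  91  92  88  87  90  92  87  82  98 122 120  89  58  66 106 141 146 147 144 145 148 149 150 145 149 150 152 151 153 158 149 113 
[... 1276 characters left out ...]
139 128 104  70  64  70  73  74  71  64  44  27  40  40  46  39  53  82 105 122 131 134 135 122 105  86  85  86]
180 [52 54 49 49 57 72 73 72 70 73 72 75 76 76 61 64 72 73 51 30 29 39 38 38 38 43 53 65 70 75 75 79 79 76 75 83 83 79 62 44] 
  0: [127 115  90  71  85 112 133 137 131 134 131 139 142 132 100  68  64  74  70  68  72  68  39  37  36  42  41  40  48  66  82  88  93  94  94  88  83  67  70  79]
182 [58 51 53 48 60 72 74 76 73 70 71 78 70 72 63 70 77 71 54 32 33 48 67 69 60 46 47 74 78 72 75 76 77 75 78 79 86 79 77 71] 
  0: [125 105  72  66  89 116 135 136 134 131 133 135 135 129  99  80  72  73  75  72  76  66  49  35  39  59  71  69  62  58  58  69  66  63  73  72  70  67  70  75]
```

```bash
python3 -m jog '[[0,0,0,0,0,0,0.045],[0,0,0,0,0,0,0.055],[0,0,0,0,0,0,0.065],[0,0,0,0,0,0,0.074],[0,0,0,0,0,0,0.074],[0,0,0,0,0,0,0.074],[0,0,0,0,0,0,0.074],[0,0,0,0,0,0,0.074]]' 25
python3 -m jog '[[0,0,0,0,0,0,0.066],[0,0,0,0,0,0,0.06],[0,0,0,0,0,0,0.056],[0,0,0,0,0,0,0.053],[0,0,0,0,0,0,0.05],[0,0,0,0,0,0,0.05]]' 25
python3 -m jog '[[0,0,0,0,0,0,0.047],[0,0,0,0,0,0,0.047],[0,0,0,0,0,0,0.047]]' 25
python3 -m jog '[[0,0,0,0,0,0,0.044],[0,0,0,0,0,0,0.042],[0,0,0,0,0,0,0.04],[0,0,0,0,0,0,0.04]]' 25
```

```text
time_s: 24.58
tool_pos: [0.5601, -0.0984, 0.1085]
tool_rot: [-180.0, -0.3, 179.2]
force: [0.2, 1.4, -0.7]
grip_width: 0.0733
grasp_force: 0.7
time_s: 25.08
tool_pos: [0.5604, -0.0953, 0.1093]
tool_rot: [179.8, -0.2, 179.3]
force: [-2.6, 6.4, 2.0]
grip_width: 0.0516
grasp_force: 3.0
time_s: 25.33
tool_pos: [0.5604, -0.0942, 0.1094]
tool_rot: [179.8, -0.2, 179.3]
force: [-1.8, 8.5, 3.2]
grip_width: 0.0474
grasp_force: 3.9
time_s: 25.67
tool_pos: [0.5604, -0.0967, 0.1096]
tool_rot: [179.9, -0.2, 179.2]
force: [-3.3, 3.6, 5.6]
grip_width: 0.0409
grasp_force: 13.0
```

```bash
python3 -m jog '[[0,0,0,0,0,0,0.038],[0,0,0,0,0,0,0.037],[0,0,0,0,0,0,0.037],[0,0,0,0,0,0,0.037]]' 25
cat > t.py <<'E'
from h import *
t=env.get_calibration("top");it=env.read_camera("top");g=cv2.cvtColor(it,cv2.COLOR_BGR2GRAY).astype(float)
print("jaw profile 216..238",g[176:182,216:238].mean(0).round().astype(int), "tailjaw side 205..217",g[183:190,190:220].mean(0).round().astype(int))
E
python3 t.py
python3 -m jog '[[0,0,0,0,0,0,0.045],[0,0,0,0,0,0,0.055],[0,0,0,0,0,0,0.07],[0,0,0,0,0,0,0.084],[0,0,0,0,0,0,0.084],[0,0,0,0,0,0,0.084],[0,0,0,0,0,0,0.084],[0,0,0,0,0,0,0.084]]' 25
python3 t.py
```

```text
time_s: 26.0
tool_pos: [0.5604, -0.0971, 0.1095]
tool_rot: [179.9, -0.2, 179.2]
force: [-3.4, 4.1, 5.8]
grip_width: 0.0403
grasp_force: 26.2
jaw profile 216..238 [74 74 71 73 71 74 76 72 54 34 27 30 36 42 45 42 49 65 76 81 84 85] tailjaw side 205..217 [66 72 77 76 72 71 73 72 69 60 49 55 75 83 82 82 84 84 85 84 82 78 77 74
 77 80 79 75 72 72]
time_s: 26.72
tool_pos: [0.5608, -0.0986, 0.1089]
tool_rot: [-180.0, -0.2, 179.1]
force: [-0.3, 1.8, -1.6]
grip_width: 0.081
grasp_force: 0.6
jaw profile 216..238 [72 74 72 73 70 75 78 75 57 34 29 30 36 40 44 42 48 64 75 82 85 86] tailjaw side 205..217 [66 70 78 77 74 73 74 72 70 61 46 57 75 84 82 82 83 85 86 84 82 78 76 76
 76 80 79 76 74 71]
```

```bash
python3 -m jog '[[0,0,0,0,0,0,0.066],[0,0,0,0,0,0,0.06],[0,0,0,0,0,0,0.056],[0,0,0,0,0,0,0.053],[0,0,0,0,0,0,0.053],[0,0,0,0,0,0,0.053]]' 22
python3 -m jog '[[0,0,0,0,0,0,0.05],[0,0,0,0,0,0,0.05],[0,0,0,0,0,0,0.05]]' 22
python3 -m jog '[[0,0,0,0,0,0,0.048],[0,0,0,0,0,0,0.048],[0,0,0,0,0,0,0.048]]' 22
python3 -m jog '[[0,0,0,0,0,0,0.046],[0,0,0,0,0,0,0.046],[0,0,0,0,0,0,0.046]]' 22
python3 t.py
```

```text
time_s: 27.27
tool_pos: [0.5613, -0.0948, 0.11]
tool_rot: [179.8, -0.1, 179.3]
force: [-2.0, 7.2, 4.8]
grip_width: 0.0558
grasp_force: 3.7
time_s: 27.52
tool_pos: [0.5614, -0.0942, 0.11]
tool_rot: [179.8, -0.1, 179.3]
force: [-2.2, 7.8, 4.9]
grip_width: 0.0507
grasp_force: 3.9
time_s: 27.77
tool_pos: [0.5614, -0.0942, 0.1101]
tool_rot: [179.8, -0.1, 179.3]
force: [-2.6, 7.3, 5.4]
grip_width: 0.0487
grasp_force: 3.9
time_s: 28.02
tool_pos: [0.5614, -0.0941, 0.1101]
tool_rot: [179.8, -0.1, 179.3]
force: [-1.1, 8.6, 6.2]
grip_width: 0.0464
grasp_force: 11.6
jaw profile 216..238 [74 73 71 72 73 77 76 66 44 26 30 34 41 39 42 51 70 82 84 85 86 87] tailjaw side 205..217 [65 71 78 76 74 74 72 72 70 59 48 56 76 83 83 86 85 84 85 84 80 78 75 75
 77 79 78 73 73 72]
```

```bash
python3 -m jog '[[0,0,0,0,0,0,0.044],[0,0,0,0,0,0,0.044],[0,0,0,0,0,0,0.044]]' 22
python3 -m jog '[[0,0,0,0,0,0,0.042],[0,0,0,0,0,0,0.042],[0,0,0,0,0,0,0.042]]' 22
python3 -m jog '[[0,0,0,0,0,0,0.04],[0,0,0,0,0,0,0.04],[0,0,0,0,0,0,0.04]]' 22
python3 t.py
```

```text
time_s: 28.32
tool_pos: [0.5614, -0.095, 0.1101]
tool_rot: [179.8, -0.1, 179.3]
force: [-1.5, 5.4, 4.7]
grip_width: 0.0447
grasp_force: 15.6
time_s: 28.57
tool_pos: [0.5613, -0.096, 0.1102]
tool_rot: [179.9, -0.1, 179.2]
force: [-2.5, 4.6, 6.0]
grip_width: 0.0425
grasp_force: 17.0
time_s: 28.82
tool_pos: [0.5613, -0.097, 0.1102]
tool_rot: [179.9, -0.1, 179.2]
force: [-1.3, 2.6, 6.5]
grip_width: 0.041
grasp_force: 17.5
jaw profile 216..238 [73 72 72 76 76 66 41 29 28 36 40 38 43 53 71 84 84 86 86 87 85 88] tailjaw side 205..217 [65 69 77 77 73 73 73 72 71 68 73 81 83 83 85 87 84 85 82 78 75 74 77 78
 80 74 72 71 74 76]
```

```bash
python3 -m jog '[[0,0,0,0,0,0,0.037],[0,0,0,0,0,0,0.037],[0,0,0,0,0,0,0.037]]' 24
python3 t.py
python3 -m jog '[[0,0,0,0,0,0,0.045],[0,0,0,0,0,0,0.055],[0,0,0,0,0,0,0.07],[0,0,0,0,0,0,0.084],[0,0,0,0,0,0,0.084],[0,0,0,0,0,0,0.084],[0,0,0,0,0,0,0.084],[0,0,0,0,0,0,0.084]]' 24
python3 t.py
```

```text
time_s: 29.12
tool_pos: [0.5613, -0.0971, 0.1102]
tool_rot: [179.9, -0.1, 179.2]
force: [-1.9, 2.2, 6.3]
grip_width: 0.04
grasp_force: 25.5
jaw profile 216..238 [72 72 74 76 78 65 41 28 31 36 38 42 42 54 70 84 83 84 85 87 87 87] tailjaw side 205..217 [65 71 78 77 73 73 72 73 70 68 74 81 83 84 87 86 85 85 82 78 74 73 78 80
 78 75 72 71 72 75]
time_s: 29.83
tool_pos: [0.5602, -0.0986, 0.1086]
tool_rot: [-180.0, -0.2, 179.1]
force: [0.1, 1.1, -0.9]
grip_width: 0.0812
grasp_force: 0.6
jaw profile 216..238 [73 71 73 77 75 61 39 27 30 34 40 42 42 52 74 82 84 85 85 87 87 86] tailjaw side 205..217 [66 70 78 77 73 73 72 73 69 70 77 81 83 85 86 86 86 84 81 75 76 75 78 80
 78 75 71 71 75 75]
```

```bash
python3 -m jog '[[0,0,0,0,0,0,0.066],[0,0,0,0,0,0,0.06],[0,0,0,0,0,0,0.057],[0,0,0,0,0,0,0.057],[0,0,0,0,0,0,0.055],[0,0,0,0,0,0,0.055]]' 24
python3 -m jog '[[0,0,0,0,0,0,0.053],[0,0,0,0,0,0,0.053],[0,0,0,0,0,0,0.053]]' 24
python3 -m jog '[[0,0,0,0,0,0,0.051],[0,0,0,0,0,0,0.051],[0,0,0,0,0,0,0.051]]' 24
python3 -m jog '[[0,0,0,0,0,0,0.049],[0,0,0,0,0,0,0.049],[0,0,0,0,0,0,0.049]]' 24
python3 -m jog '[[0,0,0,0,0,0,0.047],[0,0,0,0,0,0,0.047],[0,0,0,0,0,0,0.047]]' 24
```

```text
time_s: 30.38
tool_pos: [0.5609, -0.0938, 0.1096]
tool_rot: [179.7, -0.2, 179.3]
force: [-1.6, 8.9, 3.9]
grip_width: 0.0568
grasp_force: 4.3
time_s: 30.63
tool_pos: [0.5609, -0.0935, 0.1098]
tool_rot: [179.7, -0.2, 179.4]
force: [-2.8, 8.5, 5.2]
grip_width: 0.0538
grasp_force: 4.4
time_s: 30.88
tool_pos: [0.5609, -0.0932, 0.1099]
tool_rot: [179.7, -0.2, 179.4]
force: [-2.4, 9.3, 4.9]
grip_width: 0.0513
grasp_force: 4.7
time_s: 31.13
tool_pos: [0.5609, -0.093, 0.11]
tool_rot: [179.7, -0.2, 179.4]
force: [-2.8, 10.1, 5.6]
grip_width: 0.0497
grasp_force: 4.9
time_s: 31.38
tool_pos: [0.561, -0.0936, 0.11]
tool_rot: [179.7, -0.2, 179.4]
force: [-2.7, 8.2, 6.1]
grip_width: 0.0474
grasp_force: 6.6
```

```bash
python3 -m jog '[[0,0,0,0,0,0,0.0455],[0,0,0,0,0,0,0.0455],[0,0,0,0,0,0,0.0455]]' 24
python3 -m jog '[[0,0,0,0,0,0,0.044],[0,0,0,0,0,0,0.044],[0,0,0,0,0,0,0.044]]' 24
python3 t.py
```

```text
time_s: 31.63
tool_pos: [0.5609, -0.0942, 0.11]
tool_rot: [179.7, -0.2, 179.3]
force: [-3.1, 6.2, 6.2]
grip_width: 0.0461
grasp_force: 20.6
time_s: 31.88
tool_pos: [0.561, -0.0945, 0.11]
tool_rot: [179.8, -0.2, 179.3]
force: [-2.3, 6.9, 5.6]
grip_width: 0.0454
grasp_force: 24.2
jaw profile 216..238 [72 71 76 78 71 52 30 26 33 38 41 49 65 75 83 84 84 84 87 86 87 87] tailjaw side 205..217 [67 70 77 77 74 71 72 73 71 74 81 83 83 85 85 86 85 83 79 74 75 78 80 79
 77 72 71 72 73 75]
```

```bash
python3 - <<'E'
from h import *
import pickle
np.set_printoptions(linewidth=230)
c,im=pickle.load(open("w12.pkl","rb"))
c2=env.get_calibration("wrist");im2=env.read_camera("wrist");pickle.dump((c2,im2),open("w13.pkl","wb"))
# rod axis z=.05 at x ~.564 ; flange up maybe; print lines
for nm,cc,i in (("w12",c,im),("w13",c2,im2)):
    g=cv2.cvtColor(i,cv2.COLOR_BGR2GRAY)
    a=proj(cc,(.563,0,.056));b=proj(cc,(.564,.07,.056));print(nm,a,b)
    for r in range(int(b[1])-24,int(b[1])+10,4): print(r,g[r,400:512:2])
E
cat > /dev/null
```

```text
w12 [368.50016733 209.33898635] [450.97695363 209.32319218]
185 [129 130 128 113  91  94 119 129 132 131 102  21  11  12  14  12  14  13  14  14  17  14  17   9  11  16  15  16  15  21  27  44  65  71  77  80  78  75  81  79  84  81  83  83  84  83  83  83  86  82  88 120 129 129 126 121]
189 [135 136 121  46  29  30  30  37  53  81  54  15  14   9  14  11  14  11  13  14  17  13  14  17  15  11  12  15  12  15  17  15  22  21  23  31  65  78  79  82  82  81  84  83  81  82  82  78  83  85 103 129 130 125 125 122]
193 [137 132  98  32  30  31  30  30  29  31  33  37  35  27  20  11  15  18  12  13  13   7  13  15  16  13  18  12  15  11  15  20  23  21  22  34  74  80  80  84  84  85  82  83  84  80  82  85  85  91 126 129 126 124 123 126]
197 [133 127  63  31  30  31  33  30  33  30  30  32  31  33  38  46  49  36  12  12  10  16  13  13  15  13   8  11  12  15  18  20  24  20  20  56  79  78  82  84  82  84  81  83  79  82  82  82  91 114 129 128 123 124 123 127]
201 [124 111  76  71  71  59  37  33  30  33  34  30  30  30  38  51  57  49  33  17  12  10  12  12  14  15  13  16  12
[... 2459 characters left out ...]
3 124 122]
210 [187 191 190 188 186 187 188 188 188 186 188 186 189 185 187 186 188 186 186 182 138 120 123 116  59  31  28  29  29  34  52  56  52  18  15  13  12  13  12   9  13  18  13  20  15  22  29  70  77  82  81  97 124 127 123 118]
214 [191 189 189 189 189 190 189 187 190 190 191 189 187 186 186 187 185 188 187 168 123 122 121  96  33  26  29  27  29  44  53  59  42  14  14  14   8  14  11  15  13  13  19  20  19  19  56  79  81  80  88 119 127 124 121 119]
218 [191 188 188 190 188 188 187 189 189 186 189 189 186 187 189 185 185 186 182 147 123 119 115  62  28  31  26  28  36  52  60  52  24  16  11  13  12  10  17  16  17  15  22  25  22  34  71  81  82  82 103 127 124 120 121 116]
```

```bash
cat > cush.py <<'E'
from h import *
import pickle
def ed(g,r,lo,hi,th,up):  # subpixel threshold crossing
    for x in range(lo,hi):
        a,b=float(g[r,x]),float(g[r,x+1])
        if (a<th<=b) if up else (a>=th>b): return x+(a-th)/(a-b)
    return np.nan
def gap(c,im,f0,show=True):
    g=cv2.GaussianBlur(cv2.cvtColor(im,cv2.COLOR_BGR2GRAY),(1,3),0); o=[]
    v=proj(c,(.564,.07,.056))[1]
    for r in range(int(v)-1,int(v)+6):
        fl=ed(g,r,f0,f0+35,75,False); fr=ed(g,r,int(fl)+30,510,50,True)
        o.append(plane(c,(fr,r),.077)[1]-plane(c,(fl,r),.060)[1])
    print("flange-jawfront mm",np.round(np.array(o)*1000,2)); return np.nanmedian(o)
if __name__=="__main__":
    a=gap(*pickle.load(open("w12.pkl","rb")),408)
    c2=env.get_calibration("wrist");im2=env.read_camera("wrist")
    b=gap(c2,im2,438); print("compression mm",(a-b)*1e3,"press N",(a-b)*2e3,"grip",env.get_obs()["grasp_force"],env.get_obs()["grip_width"])
E
python3 cush.py
```

```text
flange-jawfront mm [27.33 27.34 27.31 27.31 27.26 27.32 27.37]
flange-jawfront mm [22.22 22.18 22.2  22.22 22.23 22.16 22.12]
compression mm 5.121819732941485 press N 10.24363946588297 grip 24.231862855085637 0.04524846520812448
```

```bash
python3 -m jog '[[0,0,0,0,0,0,0.044],[0,0,0,0,0,0,0.044],[0,0,0,0,0,0,0.044],[0,0,0,0,0,0,0.044],[0,0,0,0,0,0,0.044]]' 28
python3 cush.py
```

```text
time_s: 32.45
tool_pos: [0.5609, -0.0949, 0.11]
tool_rot: [179.8, -0.2, 179.3]
force: [-3.0, 4.8, 5.9]
grip_width: 0.0447
grasp_force: 27.2
flange-jawfront mm [27.33 27.34 27.31 27.31 27.26 27.32 27.37]
flange-jawfront mm [21.48 21.47 21.4  21.36 21.38 21.43 21.46]
compression mm 5.886167167480499 press N 11.772334334960998 grip 27.166052391403355 0.0446318808009857
```

```bash
python3 -m jog '[[0,0,0,0,0,0,0.044],[0,0,0,0,0,0,0.044],[0,0,0,0,0,0,0.044],[0,0,0,0,0,0,0.044],[0,0,0,0,0,0,0.044],[0,0,0,0,0,0,0.044],[0,0,0,0,0,0,0.044],[0,0,0,0,0,0,0.044],[0,0,0,0,0,0,0.044],[0,0,0,0,0,0,0.044]]' 28
python3 cush.py
python3 - <<'E'
from h import *
t=env.get_calibration("top");s=env.get_calibration("scene");o=[]
np.set_printoptions(precision=3,suppress=True)
im=env.read_camera("scene"); g=cv2.cvtColor(im,cv2.COLOR_BGR2HSV)
a=proj(s,(.568,.117,.173));b=proj(s,(.568,.117,.083)); print("iron top/base px",a,b)
for r in range(int(a[1])-6,int(b[1])+6,3): print(r,g[r,int(a[0])-10:int(a[0])+14,1])
E
```

```text
time_s: 33.33
tool_pos: [0.561, -0.0949, 0.11]
tool_rot: [179.8, -0.2, 179.3]
force: [-3.3, 5.4, 6.4]
grip_width: 0.0448
grasp_force: 27.2
flange-jawfront mm [27.33 27.34 27.31 27.31 27.26 27.32 27.37]
flange-jawfront mm [21.56 21.48 21.42 21.41 21.4  21.46 21.51]
compression mm 5.857226292261569 press N 11.714452584523139 grip 27.179348759818822 0.044653866519233726
iron top/base px [311.998 158.847] [308.973 181.108]
152 [161 164 161 162 159 160 162 161 168 163 154 115  73  70 109 143 159 159
 166 159 168 164 166 162]
155 [161 164 162 161 161 163 165 164 162 152 136  98  50  37  37  52  95 136
 162 163 164 174 164 162]
158 [159 162 161 160 164 161 162 161 158 147 114  70  48  44  43  37  32  49
  86 126 149 159 167 161]
161 [163 166 163 164 161 164 160 157 155 132  83  54  52  46  43  46  46  39
  35  38  72 115 152 160]
164 [164 159 162 165 165 163 162 157 144 109  57  48  46  49  45  43  43  40
  42  34  42  97 144 157]
167 [162 163 161 160 161 158 160 150 125  77  48  52  42  44  46  42  42  42
  41  34  47  85 117 140]
170 [154 152 148 147 143 138 131 112  73  50  48  43  42  46  43  39  46  47
  42  39  25  18  22  48]
173 [132 129 134 130 134 133 111  82  51  44  41  47  43  52  49  49  39  40
  40  43  32  20  20  24]
176 [130 136 132 132 140 124 110  76  58  47  43  43  43  46  45  50  37  44
  73 110 116 103  69  38]
179 [132 131 128 133 131 134 127 120  91  70  50  46  39  43  49  41  44  64
 105 123 131 131 125 110]
182 [136 134 132 132 132 127 135 131 131 113  90  68  47  42  41  36  62 100
 119 127 128 133 129 132]
185 [130 132 131 131 128 133 128 133 127 131 126 118 104  72  58  71 109 126
 127 125 122 125 125 124]
```

The iron stands upright in the slot and the press holds steady at about 12 N, so I'm handing in.

```bash
python3 -c "
from cell import env
print(env.sign_off())"
```

```text
the job is handed in; nothing more can be done
None
```

The job is handed in: the iron stands in the block's slot, let go of, and the jaw presses the block against the tail jaw at about 12 N (estimated from the camera) with the trigger still held; the hand-in returned no verdict.

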